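Sweep the broken chocolate into the rework cupboard

TASK

Put the loose chocolate blocks on the bench away in the low rework cupboard: draw its bolt, open the bolted leaf wide, then the lapped leaf wide, and sweep every block in with the hand pusher, never touching chocolate with the gripper. Then stand the pusher upright back on its mat, shut the lapped leaf and then the bolted one, and shoot the bolt fully home. Leave the tub and the bowl where they are.

Things in the scene. Friction and masses are not known exactly. Their poses are not given: they have to be found in the camera images.
- cupboard: Low white cupboard fixed on the bench, right of the robot, front roughly to world +y. 180 deep, 270 wide, 118 high; clear roof; no floor: things slide in along the bench. Inside 240 wide, 114 high. Origin: centre of underside. Own -x points out of the front; mouth plane (backs of the shut leaves) at own x = -90. Bolted leaf hinged at own +y edge, lapped leaf at own -y edge.
- bolted_leaf (a joint): Angle of the bolted leaf (rad): 0 shut, grows outward to 1.75. Panel 126 wide, 110 high, 12 thick. A steel strip on its free edge laps 20 mm over the front of the other leaf, so it opens first and shuts last. A tongue on its top reaches over the roof to a staple (top at 141 mm height, 101 mm from the hinge) for the bolt. Stays where left (0.05 N m friction).
- lapped_leaf (a joint): Opening angle of the lapped leaf (rad): 0 shut, grows as it swings outward, up to 1.75. Same panel, no strip; cannot open until the bolted leaf stands open, and must be shut before it. Stays where it is left.
- bolted_leaf_post (a point): Grip point of the bolted leaf's handle: upright round steel post, 14 diameter, axis 44 mm out from the mouth plane (32 off the leaf's face), 92 mm along the leaf from the hinge, from 66 to 146 mm above the bench; a stem joins it to the leaf at 68 to 78 mm height, free all round above. This point: on the post's axis at 125 mm height; turns with the leaf.
- lapped_leaf_post (a point): The same for the lapped leaf's post, 82 mm from its hinge.
- bolted_leaf_hinge (a point): On the vertical hinge axis of the bolted leaf, at 60 mm height, in the mouth plane.
- lapped_leaf_hinge (a point): On the vertical hinge axis of the lapped leaf, at 60 mm height, in the mouth plane.
- bolt (a joint): Travel of the sliding bolt on the roof (m): 0 shot home through the bolted leaf's staple, 0.035 fully drawn. It grows as the rod slides along the cupboard's own -y axis (away from the bolted leaf). The leaf is free from about 0.025 on; 1.5 N friction, stays where it is left.
- bolt_knob (a point): Grip point of the bolt's knob: upright steel pin, 14 diameter, rising from the rod, 22 mm behind the mouth plane, from 130 to 176 mm above the bench; this point is on its axis at 163 mm height and moves with the bolt. Two fixed saddles 20 mm high hold the rod on the roof.
- pusher: White plastic pusher (220 g) standing on its mat; pushes to its own -x. Origin: underside, right below the grip post. Post upright, 16 thick (x), 44 wide (y), top at 123. Foot 80 wide, x -20 to +30, 12 high; spine 30 wide, 12 high, to the blade. Blade 110 wide (y), 34 high, front face at x = -108; 6 mm wings at both ends reach forward to x = -132, 98 clear between. (mm)
- mat: Flat cork mat fixed on the bench, 220 (own x) x 200 (own y) x 2 mm, where the pusher belongs. Origin: centre of its underside.
- tub: Bystander: white open tub of dark berries, 120 x 200 x 90 mm. Origin: centre of underside.
- bowl: Bystander: white round bowl of red fruit, 144 mm across, 70 high (heaped to about 80). Origin: centre of underside.
- choc1: Chunky dark chocolate block, 42 (x) x 28 (y) x 20 (z) mm, 28 g, loose on the bench between the cupboard's front and the mat; may be absent. Origin: centre of underside.
- choc2: Chunky dark chocolate block, 42 (x) x 28 (y) x 20 (z) mm, 28 g, loose on the bench between the cupboard's front and the mat; may be absent. Origin: centre of underside.
- choc3: Chunky dark chocolate block, 42 (x) x 28 (y) x 20 (z) mm, 28 g, loose on the bench between the cupboard's front and the mat; may be absent. Origin: centre of underside.
- choc4: Chunky dark chocolate block, 42 (x) x 28 (y) x 20 (z) mm, 28 g, loose on the bench between the cupboard's front and the mat; may be absent. Origin: centre of underside.
- choc5: Chunky dark chocolate block, 42 (x) x 28 (y) x 20 (z) mm, 28 g, loose on the bench between the cupboard's front and the mat; may be absent. Origin: centre of underside.
- choc6: Chunky dark chocolate block, 42 (x) x 28 (y) x 20 (z) mm, 28 g, loose on the bench between the cupboard's front and the mat; may be absent. Origin: centre of underside.
Not all that is in view belongs to the job. What is shaped like the pusher but green is not meant. Leave any blue look-alike of the choc1 alone.

How it is judged:
By the outcome, as a careful person would: the job done as asked, in the order asked, and still so for the second after the job is handed in, with the robot touching nothing.
Of choc1, choc2, choc3, choc4, choc5, choc6 only 3 to 6 are there at a start; the rules pass over those that are not, and their reading is None.
At some moment in a run one of choc1, choc2, choc3, choc4, choc5, choc6 may be knocked a few centimetres aside while the robot is not near it.
Once in a run the grip may slacken for a moment while it holds something.
It also fails if it takes over 210 s, if anything falls off the work surface, if the arm or the gripper's body presses on something with over 40 N, if the wrist force passes 120 N, or if a joint passes its speed limit or range.

ROBOT

A 7-joint arm with a two-finger parallel gripper is mounted at the origin on the work surface. World frame = base frame: x ahead of the robot, y to its left, z up, the work surface at z = 0. Lengths are in m, angles in rad, forces in N, time in s.
With the tool pointing down it reaches from about 0.425 to 0.95 m from the base axis. Payload 4.7 kg.
Tool frame: the origin (TCP) lies midway between the tips of the shut fingers; the grasp point (between the pads) lies 19 mm behind it; z points along the fingers, y is the line along which they close (so a half turn about z gives the same grasp; the last joint's range is limited). The gripper opens to 87 mm and grips with 3 to 60 N. Pads are 19 mm wide; open, the fingers measure 117 mm over their backs; the gripper's body (75 mm by 190 mm) begins 51 mm behind the grasp point.
Start: joints at [1.097, 0.469, -0.049, 1.532, 0.024, 1.141, -0.082], TCP at [0.29, -0.609, 0.197] pointing down, gripper open.
Joint ranges: [-2.59, 2.59], [-0.33, 1.99], [-1.39, 1.29], [0.1, 2.45], [-1.04, 4.18], [0.21, 1.99], [-2.66, 2.66]. Speed limits (rad/s): [2.57, 2.57, 3.14, 3.14, 3.14, 3.14, 3.14].

INTERFACE

Orientations are given as a unit quaternion [w, x, y, z].
In Python, from cell import arm gives the robot as it stands. The module is installed in compiled form; this text tells all that it offers.
- The arm moves only by the shell command python3 -m crank 'ROWS' [OPENING]. ROWS is JSON, a list of rows, each an object with "travel": the shift along the world's x, y, z scaled (see below), a list of three; "spin": the turn about the world's z scaled (see below). In form: [{"travel": [tx, ty, tz], "spin": spin}, ...]. A call has 1 to 8 rows; each row is the pose to reach, as a shift and turn from the pose commanded when the call began, turning the shorter way round; what a row does not reach only later rows make up. The controller multiplies each number of a shift by 0.08 m and each number of a turn by 360 degrees. A row lasts 1/8 s, in which the tool goes at most 62.5 mm and 10.7 degrees, less where a joint would pass 70% of its speed; a pose out of reach is approached as far as the arm can. A call with a number of a shift or a turn outside -1 to 1 is refused whole. A call with a gripper value outside its range is refused whole. OPENING is the opening, from -1 (shut) to 1 (fully open), set as the call begins (- or left out, the last holds). The fingers move at their own pace and stop on an object; the grip force is fixed at half the most. Time passes only in rows, so rows that repeat a pose let the fingers close. It gives the time, the measured TCP pose, the force, the opening and the grip force at its end, in the units of the state.
- arm.state(): the state, without advancing time (a new reading comes with each control period).
- arm.get_image(name): name is "scene" or "top"; returns a dict with "image" (480x640x3 uint8, red, green, blue), "K" (3x3 intrinsics, pixels), "world_to_cam" (4x4, takes a point from world to camera coordinates). Camera axes: x right, y up, looking along -z (the intrinsics and any distortion apply to the point x, -y, -z); pixel columns grow to the right and rows downward; lengths in m; the calibration is good to about 2 mm. A picture is of the moment at which its call begins. There is no depth.
- arm.close_job(): hands the job in; it is judged then, once.
Trained networks look in the newest picture that a camera, given by its name, has taken for a name from the list of things; names that differ only in an ending like _2 or _b are one class to them, and where a whole thing is asked for, a point or a joint stands for the part that bears it (a point fixed in the world has none). Each returns a list of dicts, best first, with "conf" (0 to 1); they miss things now and then, are a little off and sometimes report something else, mostly with a low value. They report only what shows in the picture. A call takes as long as a camera call. They do not tell look-alikes from the thing itself.
- arm.outline_of(name, camera): "mask" (480x640 bool, what is visible of it).
- arm.mark_of(name, camera): "location" ([x, y, z] in m, in world coordinates, good to about 4 mm: a listed point, or the origin of a listed thing).
The state is a dict: "t": time; "joints": joint angles; "joint_velocities": joint speeds; "joint_efforts": joint torques, N m; "tcp_pos": TCP position; "tool_rot": TCP orientation; "force": force on the tool from outside, world axes, zero at the start; "wrist_torque": the same for the moment, N m; "grip_width": opening from 0.0 (shut) to 1.0 (fully open); "gripper_force": force on a finger pad.
Only numpy, scipy, OpenCV 4.12 (cv2) and the standard library are available. Lean on these libraries where they do the work, as an engineer would, in place of code of your own. Each camera call takes 0.05 s, during which the arm holds its last target. There are 200 camera calls.

## Working session

There is one attempt and no reset: what is moved stays moved. The work goes in short steps, Python scripts to look and compute and a shell command to move; the robot and the scene stay as the last step left them, time stands still between calls to the robot, and variables do not carry over. Pictures are saved under pics/ and viewed, at most 14 in all, crops included, and the job is handed in when it is done.

```bash
mkdir -p pics
cat > h.py <<'E'
from cell import arm
import numpy as np, cv2
def shot(cam,fn=None):
    d=arm.get_image(cam)
    if fn: cv2.imwrite('pics/'+fn,d['image'][:,:,::-1])
    return d
def px2w(d,u,v,z):
    K=np.array(d['K']);T=np.array(d['world_to_cam'])
    r=np.linalg.inv(K)@[u,v,1]; r=np.array([r[0],-r[1],-r[2]])
    R=T[:3,:3];c=-R.T@T[:3,3];r=R.T@r
    return c+r*(z-c[2])/r[2]
def w2px(d,p):
    q=np.array(d['world_to_cam'])@[*p,1]; q=np.array([q[0],-q[1],-q[2]]); q=np.array(d['K'])@q
    return q[:2]/q[2]
def marks(names,cams=('top','scene')):
    for n in names:
        for c in cams:
            print(n,c,[(np.round(m['location'],3).tolist(),round(m['conf'],2)) for m in arm.mark_of(n,c)][:8])
def st():
    s=arm.state();print(round(s['t'],2),np.round(s['tcp_pos'],4),np.round(s['tool_rot'],3),np.round(s['force'],1),s['grip_width'],s['gripper_force'])
E
python3 - <<'E'
from h import *
st()
for c in('top','scene'):
    d=shot(c,c+'0.png')
marks('cupboard bolted_leaf_post lapped_leaf_post bolted_leaf_hinge lapped_leaf_hinge bolt_knob pusher mat tub bowl choc1'.split())
E
```

```text
0.0 [ 0.2902 -0.6087  0.1963] [-0.001  0.975  0.221 -0.   ] [ 0.6  0.2 -0.3] 1.003716091796465 0.0
cupboard top [([0.584, -0.35, -0.001], 0.79)]
cupboard scene [([0.584, -0.354, 0.002], 0.96)]
bolted_leaf_post top [([0.626, -0.219, 0.122], 0.71)]
bolted_leaf_post scene [([0.627, -0.214, 0.125], 0.71), ([0.582, -0.351, -0.002], 0.67)]
lapped_leaf_post top [([0.542, -0.21, 0.122], 0.83)]
lapped_leaf_post scene [([0.713, -0.263, 0.061], 0.64), ([0.54, -0.215, 0.122], 0.58)]
bolted_leaf_hinge top [([0.716, -0.268, 0.059], 0.76)]
bolted_leaf_hinge scene [([0.715, -0.266, 0.061], 0.9)]
lapped_leaf_hinge top [([0.455, -0.256, 0.062], 0.88)]
lapped_leaf_hinge scene [([0.458, -0.256, 0.06], 0.95)]
bolt_knob top [([0.555, -0.281, 0.165], 0.49)]
bolt_knob scene [([0.556, -0.281, 0.165], 0.54)]
pusher top [([0.496, 0.431, 0.004], 0.86), ([0.588, 0.584, -0.004], 0.58)]
pusher scene [([0.581, 0.581, -0.001], 0.94), ([0.503, 0.428, 0.002], 0.73), ([0.485, 0.374, 0.001], 0.19)]
mat top [([0.489, 0.372, 0.0], 0.9), ([0.543, 0.081, 0.004], 0.31)]
mat scene [([0.486, 0.372, 0.002], 0.87)]
tub top [([0.279, -0.312, -0.004], 0.89)]
tub scene [([0.277, -0.313, 0.0], 0.75)]
bowl top [([0.266, 0.367, 0.003], 0.72)]
bowl scene [([0.271, 0.365, -0.005], 0.97)]
choc1 top [([0.648, 0.084, 0.002], 0.72), ([0.544, 0.08, 0.0], 0.6), ([0.563, 0.002, -0.002], 0.49), ([0.44, -0.064, -0.003], 0.45)]
choc1 scene [([0.438, -0.062, 0.004], 0.76), ([0.545, 0.077, -0.002], 0.53), ([0.562, 0.002, 0.003], 0.48), ([0.646, 0.08, 0.002], 0.47)]
```

View pics/top0.png

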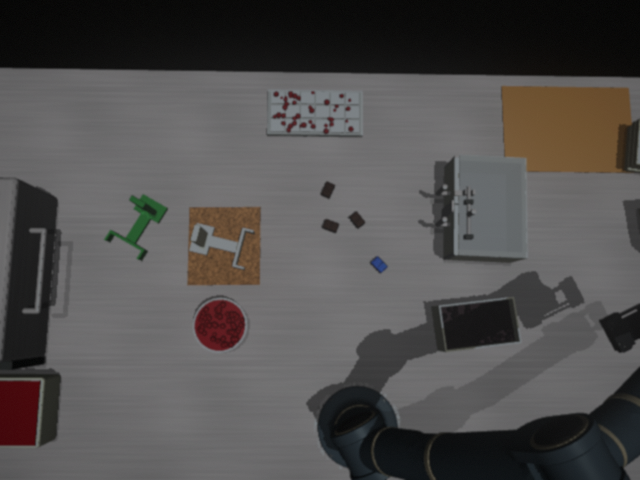

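View pics/scene0.png

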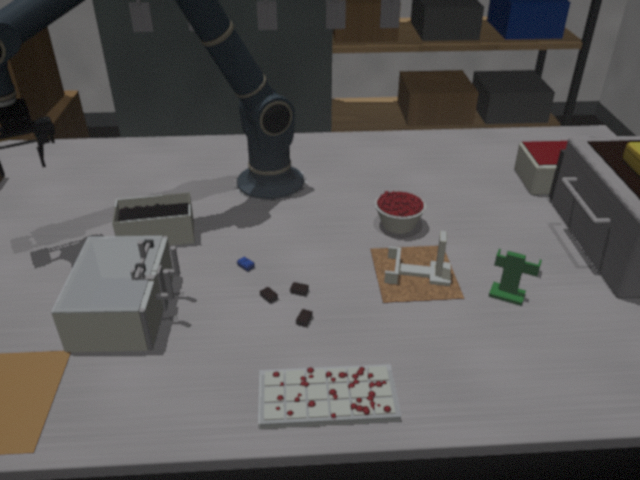

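Three brown blocks are on the bench: top-image pixels (328,189), (330,226) and (357,219). The blue look-alike at (378,264) stays where it is. There are two pusher shapes. The one meant is the white one standing on the cork mat at (220,243); the green one at (137,225) is off the mat. The cupboard's hinge line is yawed about -2.4°, and the post and knob marks agree with the given dimensions. I'll go to the bolt knob first.

```bash
python3 -m crank '[{"travel":[0,0,0.4],"spin":0.028},{"travel":[0,0,0.7],"spin":0.057},{"travel":[0.3,0.4,0.7],"spin":0.086},{"travel":[0.66,0.82,0.7],"spin":0.115},{"travel":[0.66,0.82,0.7],"spin":0.144},{"travel":[0.66,0.82,0.7],"spin":0.172},{"travel":[0.66,0.82,0.7],"spin":0.172}]' -0.1
for i in 1; do :; done
python3 -m crank '[{"travel":[0.33,0.41,0],"spin":0},{"travel":[0.66,0.82,0],"spin":0}]'
python3 -m crank '[{"travel":[0.33,0.41,0],"spin":0},{"travel":[0.66,0.82,0],"spin":0}]'
python3 -m crank '[{"travel":[0.33,0.41,0],"spin":0},{"travel":[0.66,0.82,0],"spin":0}]'
python3 -m crank '[{"travel":[0.33,0.41,0],"spin":0},{"travel":[0.66,0.82,0],"spin":0},{"travel":[0.66,0.82,0],"spin":0},{"travel":[0.66,0.82,0],"spin":0}]'
python3 - <<'E'
from h import *
st(); print(arm.state()['joints'])
marks(['bolt_knob','bolted_leaf_post'])
E
```

```text
t: 2.08
tcp_pos: [0.3432, -0.5437, 0.2534]
tool_rot: [0.0, 0.724, 0.69, 0.0]
force: [-0.2, -0.5, 0.3]
grip_width: 0.461
gripper_force: 0.0
t: 2.33
tcp_pos: [0.3962, -0.4779, 0.2533]
tool_rot: [0.0, 0.725, 0.689, 0.0]
force: [-0.1, -0.3, 0.6]
grip_width: 0.451
gripper_force: 0.0
t: 2.58
tcp_pos: [0.4496, -0.4116, 0.2535]
tool_rot: [0.0, 0.724, 0.689, 0.0]
force: [0.4, 0.1, 0.2]
grip_width: 0.45
gripper_force: 0.0
t: 2.82
tcp_pos: [0.5024, -0.346, 0.2535]
tool_rot: [0.0, 0.724, 0.69, 0.0]
force: [-0.3, 0.5, -0.1]
grip_width: 0.447
gripper_force: 0.0
t: 3.32
tcp_pos: [0.5541, -0.282, 0.2532]
tool_rot: [0.0, 0.724, 0.69, -0.0]
force: [-0.2, -0.3, -0.2]
grip_width: 0.45
gripper_force: 0.0
3.33 [ 0.5541 -0.282   0.2532] [ 0.     0.724  0.69  -0.   ] [-0.2 -0.3 -0.2] 0.4504366641365728 0.0
[ 0.70674895  0.37161536 -0.41088924  1.57829487  0.15562024  1.2244538
  0.2202326 ]
bolt_knob top [([0.555, -0.281, 0.165], 0.49)]
bolt_knob scene [([0.556, -0.281, 0.165], 0.54)]
bolted_leaf_post top [([0.626, -0.219, 0.122], 0.71)]
bolted_leaf_post scene [([0.627, -0.214, 0.125], 0.71), ([0.582, -0.351, -0.002], 0.67)]
```

```bash
python3 -m crank '[{"travel":[0,0,-0.3],"spin":0},{"travel":[0,0,-0.65],"spin":0}]'
python3 -m crank '[{"travel":[0,0,-0.25],"spin":0},{"travel":[0,0,-0.45],"spin":0},{"travel":[0,0,-0.65],"spin":0},{"travel":[0,0,-0.65],"spin":0}]' | tail -5
python3 -m crank '[{"travel":[0,0,0],"spin":0},{"travel":[0,0,0],"spin":0},{"travel":[0,0,0],"spin":0},{"travel":[0,0,0],"spin":0}]' -1
python3 -m crank '[{"travel":[-0.1,0.004,0],"spin":0},{"travel":[-0.2,0.008,0],"spin":0},{"travel":[-0.3,0.012,0],"spin":0},{"travel":[-0.38,0.016,0],"spin":0},{"travel":[-0.44,0.018,0],"spin":0},{"travel":[-0.44,0.018,0],"spin":0},{"travel":[-0.44,0.018,0],"spin":0}]'
python3 - <<'E'
from h import *
st(); shot('top');shot('scene','s1.png')
marks(['bolt_knob'])
E
```

```text
t: 3.78
tcp_pos: [0.5544, -0.2825, 0.2014]
tool_rot: [0.001, 0.724, 0.69, 0.0]
force: [0.8, -0.2, -0.4]
grip_width: 0.448
gripper_force: 0.0
tcp_pos: [0.5536, -0.2813, 0.1481]
tool_rot: [-0.001, 0.723, 0.691, -0.0]
force: [-0.8, -0.2, -0.2]
grip_width: 0.452
gripper_force: 0.0
t: 4.78
tcp_pos: [0.5556, -0.2815, 0.1509]
tool_rot: [0.001, 0.723, 0.691, 0.001]
force: [-1.5, -0.3, 10.5]
grip_width: 0.077
gripper_force: 5.4
t: 5.65
tcp_pos: [0.5202, -0.2801, 0.1511]
tool_rot: [0.001, 0.723, 0.691, 0.001]
force: [-1.0, 0.1, 7.1]
grip_width: 0.004
gripper_force: 3.5
5.65 [ 0.5202 -0.2801  0.1511] [0.001 0.723 0.691 0.001] [-1.   0.1  7.1] 0.0040587392699323425 3.4903502685483545
bolt_knob top [([0.524, -0.278, 0.164], 0.62)]
bolt_knob scene [([0.524, -0.278, 0.164], 0.57)]
```

Run:
```python
import cv2
a=cv2.imread('pics/s1.png')[180:360,40:240]
cv2.imwrite('pics/s1c.png',cv2.resize(a,None,fx=3,fy=3,interpolation=cv2.INTER_CUBIC))
```

```text
(no output)
```

View pics/s1c.png

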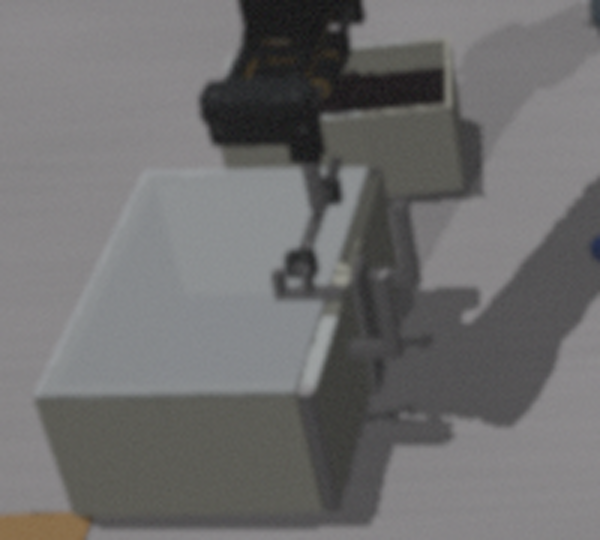

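```bash
python3 -m crank '[{"travel":[-0.03,0.001,0],"spin":0},{"travel":[-0.06,0.002,0],"spin":0},{"travel":[-0.06,0.002,0],"spin":0}]'
python3 -m crank '[{"travel":[0,0,0],"spin":0},{"travel":[0,0,0],"spin":0},{"travel":[0,0,0],"spin":0}]' -0.1
python3 -m crank '[{"travel":[0,0,0.5],"spin":0},{"travel":[0,0,1],"spin":0},{"travel":[0,0,1],"spin":0}]'
python3 - <<'E'
from h import *
st(); shot('top','t2.png');d=shot('scene','s2.png')
marks(['bolt_knob'])
a=cv2.imread('pics/s2.png')[220:330,80:200]
cv2.imwrite('pics/s2c.png',cv2.resize(a,None,fx=5,fy=5,interpolation=cv2.INTER_CUBIC))
for p in ([.5235,-.278,.163],[.5555,-.281,.163]): print((w2px(d,p)-[80,220])*5)
E
```

```text
t: 6.22
tcp_pos: [0.5163, -0.28, 0.1511]
tool_rot: [0.002, 0.723, 0.691, 0.001]
force: [1.3, 0.1, 6.3]
grip_width: 0.004
gripper_force: 3.2
t: 6.6
tcp_pos: [0.5149, -0.2799, 0.151]
tool_rot: [0.001, 0.723, 0.691, 0.0]
force: [-1.2, 1.7, 9.5]
grip_width: 0.262
gripper_force: 4.5
t: 6.98
tcp_pos: [0.5158, -0.2803, 0.2324]
tool_rot: [0.003, 0.723, 0.691, 0.001]
force: [-0.4, -0.5, -0.6]
grip_width: 0.447
gripper_force: 0.0
6.97 [ 0.5158 -0.2803  0.2324] [0.003 0.723 0.691 0.001] [-0.4 -0.5 -0.6] 0.44724756629617796 0.0
bolt_knob top [([0.488, 0.369, 0.003], 0.72), ([0.531, -0.278, 0.163], 0.5)]
bolt_knob scene [([0.534, -0.281, 0.164], 0.66)]
[320.94498163  89.69496093]
[301.85501924 130.97197083]
```

View pics/s2c.png

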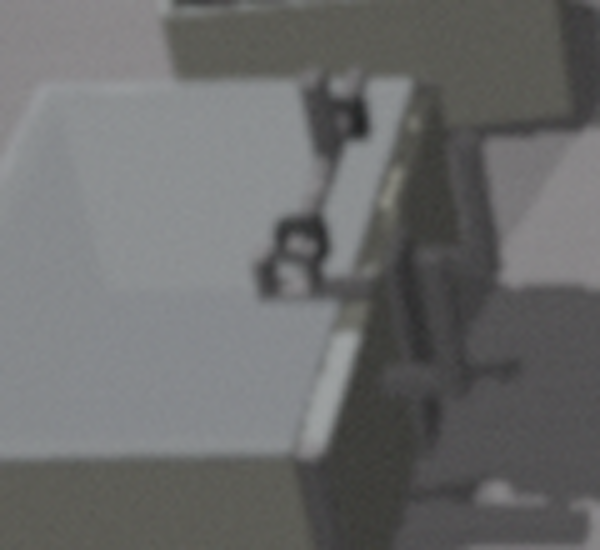

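Run:
```python
from h import *
d=shot('top')
ims=[cv2.imread('pics/'+f) for f in('top0.png','t2.png','scene0.png','s2.png')]
c=[cv2.resize(i[150:270,410:535],(390,290),interpolation=cv2.INTER_CUBIC) for i in ims[:2]]+[cv2.resize(i[225:295,105:195],(390,290),interpolation=cv2.INTER_CUBIC) for i in ims[2:]]
cv2.imwrite('pics/cmp.png',np.vstack([np.hstack(c[:2]),np.hstack(c[2:])]))
for x in(.5555,.5205): 
  u=w2px(d,[x,-.281+(.5555-x)*.042,.163]);print((u-[410,150])*[390/125,290/120])
```

```text
[193.40107914 149.42803015]
[193.1313635 182.2086496]
```

View pics/cmp.png

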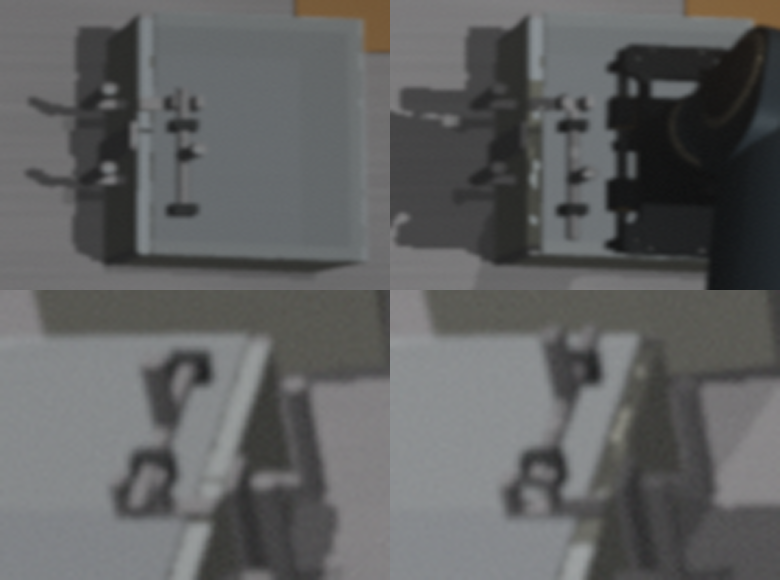

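Run:
```python
from h import *
for cam,f,o,s in(('top','',[410,150],[390/125,290/120]),('scene','',[105,225],[390/90,290/70])):
  d=shot(cam)
  for p in([.5555,-.282,.128],[.5555,-.282,.176],[.5555,-.282,.15],[.5305,-.281,.128],[.5305,-.281,.176]):
    print(cam,p,(w2px(d,p)-o)*s)
d=shot('top')
print(px2w(d,410+200/3.12,150+152/2.417,.176),px2w(d,410+183/3.12,150+152/2.417,.128),px2w(d,410+(583-390)/3.12,150+174/2.417,.176))
```

```text
top [0.5555, -0.282, 0.128] [181.95616425 155.80504998]
top [0.5555, -0.282, 0.176] [199.49039437 146.99030366]
top [0.5555, -0.282, 0.15] [189.84379582 151.83980765]
top [0.5305, -0.281, 0.128] [181.79802499 178.63559938]
top [0.5305, -0.281, 0.176] [199.374515 170.594617]
scene [0.5555, -0.282, 0.128] [162.67414117 138.95950489]
scene [0.5555, -0.282, 0.176] [147.02562934  68.50881642]
scene [0.5555, -0.282, 0.15] [155.58009278 107.02160572]
scene [0.5305, -0.281, 0.128] [172.79010656 111.86236027]
scene [0.5305, -0.281, 0.176] [157.57392651  41.90172151]
[ 0.55020942 -0.28222151  0.176     ] [ 0.55971131 -0.28302292  0.128     ] [ 0.52687828 -0.2757126   0.176     ]
```

Run:
```python
from h import *
d=shot('scene')
for p in([.5202,-.2801,.151],[.5202,-.2801,.176],[.5202,-.2801,.2]): print((w2px(d,p)-[40,180])*3)
print((w2px(d,[.5158,-.2803,.2324])-[80,220])*5, (w2px(d,[.5158,-.2803,.2524])-[80,220])*5)
a=cv2.imread('pics/s2.png')[150:290,60:260]
cv2.imwrite('pics/s2d.png',cv2.resize(a,None,fx=4,fy=4,interpolation=cv2.INTER_CUBIC))
print((w2px(d,[.5158,-.2803,.2324])-[60,150])*4)
```

```text
[313.15322959 184.10409072]
[307.68442227 157.54597694]
[302.32649005 131.52630475]
[292.86562997 -46.05862422] [285.10630218 -83.84102691]
[314.29250398 243.15310062]
```

View pics/s2d.png

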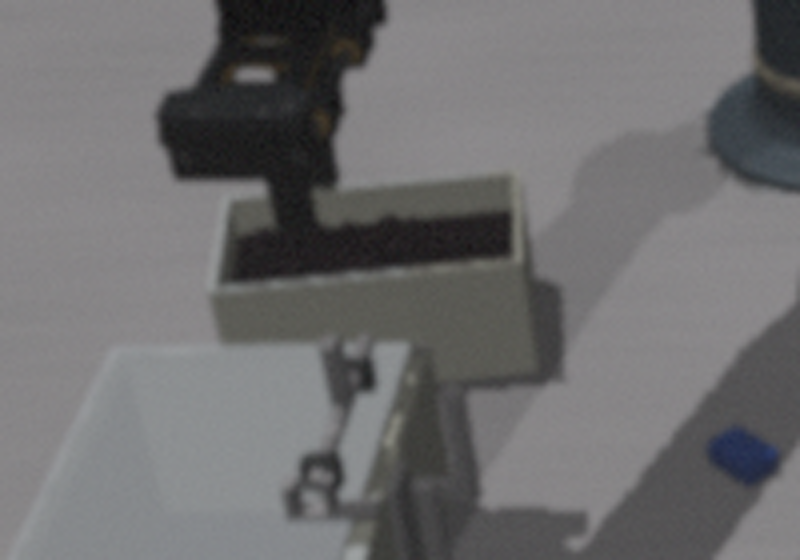

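```bash
python3 -m crank '[{"travel":[0.4,-0.02,0],"spin":0},{"travel":[0.8,-0.04,0],"spin":0},{"travel":[0.8,-0.04,0],"spin":0},{"travel":[0.8,-0.04,0],"spin":0}]' -1 | head -2
python3 -m crank '[{"travel":[0,0,-0.4],"spin":0},{"travel":[0,0,-0.7],"spin":0},{"travel":[0,0,-0.96],"spin":0},{"travel":[0,0,-0.96],"spin":0}]'
python3 -m crank '[{"travel":[-0.1,0.004,0],"spin":0},{"travel":[-0.2,0.008,0],"spin":0},{"travel":[-0.28,0.012,0],"spin":0},{"travel":[-0.28,0.012,0],"spin":0}]'
python3 -m crank '[{"travel":[-0.06,0.003,0],"spin":0},{"travel":[-0.12,0.006,0],"spin":0},{"travel":[-0.12,0.006,0],"spin":0}]'
python3 - <<'E'
from h import *
st(); shot('top');shot('scene','s3.png')
marks(['bolt_knob'])
E
```

```text
t: 7.92
tcp_pos: [0.5778, -0.2829, 0.2288]
t: 8.43
tcp_pos: [0.5762, -0.283, 0.1511]
tool_rot: [-0.002, 0.723, 0.691, -0.001]
force: [1.3, -0.0, 0.4]
grip_width: 0.005
gripper_force: 0.0
t: 8.93
tcp_pos: [0.5556, -0.2823, 0.1531]
tool_rot: [0.0, 0.723, 0.691, -0.0]
force: [0.6, -0.5, -0.7]
grip_width: 0.006
gripper_force: 0.0
t: 9.3
tcp_pos: [0.5461, -0.2816, 0.1525]
tool_rot: [-0.0, 0.723, 0.691, -0.0]
force: [-0.5, -0.5, -0.6]
grip_width: 0.006
gripper_force: 0.0
9.3 [ 0.5461 -0.2816  0.1525] [-0.     0.723  0.691 -0.   ] [-0.5 -0.5 -0.6] 0.006028845683771558 0.0
bolt_knob top [([0.531, -0.276, 0.163], 0.68)]
bolt_knob scene [([0.531, -0.28, 0.164], 0.49)]
```

```bash
python3 -m crank '[{"travel":[-0.06,0.003,0],"spin":0},{"travel":[-0.1,0.005,0],"spin":0},{"travel":[-0.1,0.005,0],"spin":0}]' | grep -E 'tcp|force'
python3 -m crank '[{"travel":[-0.04,0.002,0],"spin":0},{"travel":[-0.08,0.004,0],"spin":0},{"travel":[-0.08,0.004,0],"spin":0}]'| grep -E 'tcp|force'
python3 - <<'E'
from h import *
shot('top');shot('scene','s3.png')
marks(['bolt_knob'])
E
```

```text
tcp_pos: [0.5381, -0.2812, 0.1526]
force: [-0.6, -0.8, 0.2]
gripper_force: 0.0
tcp_pos: [0.5318, -0.2808, 0.1526]
force: [-0.7, 0.1, 0.1]
gripper_force: 0.0
bolt_knob top [([0.532, -0.281, 0.163], 0.6), ([0.629, -0.217, 0.126], 0.15)]
bolt_knob scene [([0.531, -0.277, 0.163], 0.67)]
```

Run:
```python
from h import *
d=shot('scene','s4.png')
a=cv2.imread('pics/s4.png')[200:300,90:210]
cv2.imwrite('pics/s4c.png',cv2.resize(a,None,fx=6,fy=6,interpolation=cv2.INTER_CUBIC))
for p in([.5318,-.281,.1526],[.5318,-.281,.176],[.5205,-.281,.176],[.5205,-.281,.128],[.5305,-.281,.176]): print(p,(w2px(d,p)-[90,200])*6)
```

```text
[0.5318, -0.281, 0.1526] [317.95859471 262.57216834]
[0.5318, -0.281, 0.176] [307.56943252 212.65640802]
[0.5205, -0.281, 0.176] [312.83960338 195.62217964]
[0.5205, -0.281, 0.128] [333.6969252  296.66098293]
[0.5305, -0.281, 0.176] [308.17928286 210.68525184]
```

View pics/s4c.png

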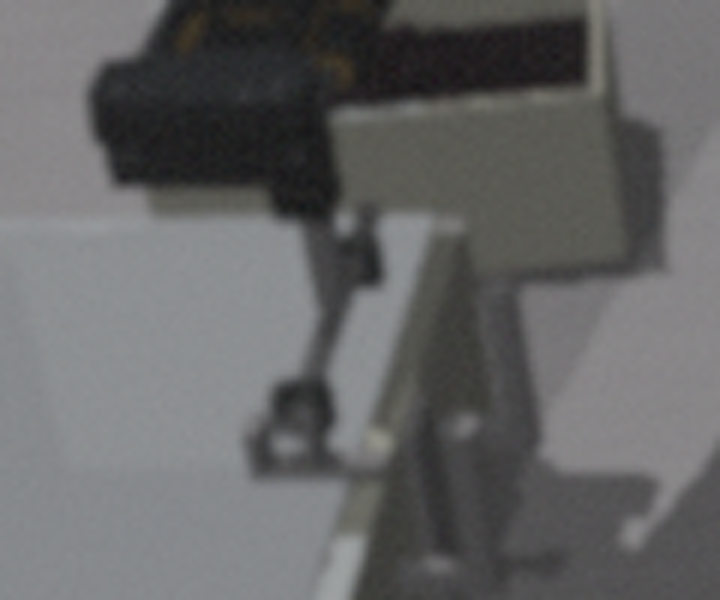

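```bash
python3 -m crank '[{"travel":[0.2,-0.01,0.02],"spin":0},{"travel":[0.4,-0.02,0],"spin":0},{"travel":[0.4,-0.02,-0.15],"spin":0},{"travel":[0.4,-0.02,-0.3],"spin":0},{"travel":[0.4,-0.02,-0.3],"spin":0}]' | grep -E 'tcp|force'
python3 -m crank '[{"travel":[-0.06,0.003,0],"spin":0},{"travel":[-0.12,0.005,0],"spin":0},{"travel":[-0.12,0.005,0],"spin":0}]' | grep -E 'tcp|force'
python3 -m crank '[{"travel":[-0.06,0.002,0],"spin":0},{"travel":[-0.12,0.004,0],"spin":0},{"travel":[-0.12,0.004,0],"spin":0}]'| grep -E 'tcp|force'
python3 - <<'E'
from h import *
shot('top');shot('scene','s3.png')
marks(['bolt_knob'])
E
```

```text
tcp_pos: [0.5624, -0.282, 0.1265]
force: [-0.8, 0.0, 0.5]
gripper_force: 0.0
tcp_pos: [0.554, -0.2823, 0.1291]
force: [0.3, -0.4, 0.5]
gripper_force: 0.0
tcp_pos: [0.5447, -0.2817, 0.1287]
force: [-0.1, 0.4, 1.0]
gripper_force: 0.1
bolt_knob top [([0.531, -0.28, 0.164], 0.45)]
bolt_knob scene [([0.53, -0.278, 0.167], 0.72), ([0.274, -0.31, -0.001], 0.43)]
```

```bash
python3 -m crank '[{"travel":[-0.05,0.002,0],"spin":0},{"travel":[-0.1,0.004,0],"spin":0},{"travel":[-0.1,0.004,0],"spin":0}]' | grep -E 'tcp|force'
python3 -m crank '[{"travel":[-0.05,0.002,0],"spin":0},{"travel":[-0.1,0.004,0],"spin":0},{"travel":[-0.1,0.004,0],"spin":0}]'| grep -E 'tcp|force'
python3 - <<'E'
from h import *
d=shot('top');d=shot('scene','s5.png')
marks(['bolt_knob'])
a=cv2.imread('pics/s5.png')[200:300,90:210]
cv2.imwrite('pics/s5c.png',cv2.resize(a,None,fx=6,fy=6,interpolation=cv2.INTER_CUBIC))
E
```

```text
tcp_pos: [0.5369, -0.2813, 0.1287]
force: [2.1, 0.6, -1.2]
gripper_force: 0.8
tcp_pos: [0.5369, -0.281, 0.1295]
force: [19.3, -2.4, -12.0]
gripper_force: 8.9
bolt_knob top [([0.52, -0.278, 0.162], 0.53)]
bolt_knob scene []
```

View pics/s5c.png

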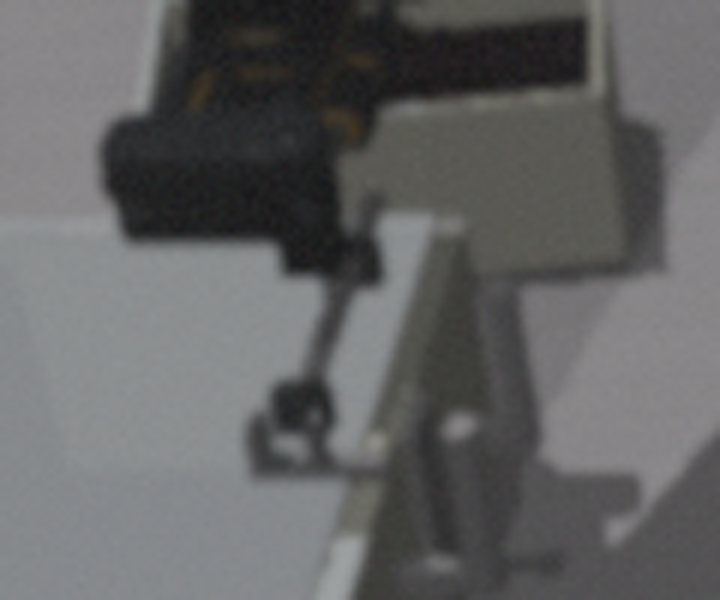

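```bash
python3 -m crank '[{"travel":[0.15,0,0],"spin":0},{"travel":[0.2,0,0.3],"spin":0},{"travel":[0.4,0,1],"spin":0},{"travel":[0.4,0,1],"spin":0},{"travel":[0.4,0,1],"spin":0}]' | grep -E 'tcp|force'
python3 -m crank '[{"travel":[0.4,0.4,0.2],"spin":0},{"travel":[0.8,0.78,0.2],"spin":0},{"travel":[0.8,0.78,0.2],"spin":0},{"travel":[0.8,0.78,0.2],"spin":0}]' -0.1 | grep -E 'tcp|force|width'
python3 - <<'E'
from h import *
shot('top');shot('scene')
marks(['bolt_knob','bolted_leaf_post','lapped_leaf_post'])
E
```

```text
tcp_pos: [0.5599, -0.2809, 0.2081]
force: [-0.6, -0.1, -0.1]
gripper_force: 0.0
tcp_pos: [0.6233, -0.2192, 0.2228]
force: [-0.8, -0.6, -0.6]
grip_width: 0.375
gripper_force: 0.0
bolt_knob top [([0.523, -0.28, 0.16], 0.47)]
bolt_knob scene [([0.518, -0.278, 0.163], 0.62)]
bolted_leaf_post top [([0.627, -0.22, 0.123], 0.92), ([0.278, -0.31, 0.001], 0.72)]
bolted_leaf_post scene [([0.625, -0.214, 0.122], 0.75), ([0.648, 0.081, 0.004], 0.25)]
lapped_leaf_post top [([0.541, -0.21, 0.125], 0.82), ([0.265, 0.37, -0.0], 0.53)]
lapped_leaf_post scene [([0.538, -0.216, 0.126], 0.65)]
```

Bolt fully drawn. Next I'll lower onto the bolted leaf's post and grip it.

```bash
python3 -m crank '[{"travel":[0.02,0.02,-0.4],"spin":0},{"travel":[0.03,0.02,-0.8],"spin":0},{"travel":[0.03,0.02,-0.8],"spin":0}]' | grep -E 'tcp|force'
python3 -m crank '[{"travel":[0,0,-0.3],"spin":0},{"travel":[0,0,-0.6],"spin":0},{"travel":[0,0,-0.82],"spin":0},{"travel":[0,0,-0.82],"spin":0}]' | grep -E 'tcp|force'
python3 -m crank '[{"travel":[0,0,0],"spin":0},{"travel":[0,0,0],"spin":0},{"travel":[0,0,0],"spin":0},{"travel":[0,0,0],"spin":0},{"travel":[0,0,0],"spin":0}]' -1
```

```text
tcp_pos: [0.6253, -0.2168, 0.158]
force: [-0.9, 0.3, -0.1]
gripper_force: 0.0
tcp_pos: [0.6269, -0.217, 0.0945]
force: [-0.6, 0.3, -0.1]
gripper_force: 0.0
t: 16.05
tcp_pos: [0.6264, -0.2166, 0.0955]
tool_rot: [-0.001, 0.723, 0.691, -0.001]
force: [-4.5, 0.8, 5.7]
grip_width: 0.15
gripper_force: 30.0
```

```bash
cat > arc.py <<'E'
import numpy as np,sys
H=dict(b=np.array([.7155,-.267]),l=np.array([.4565,-.256]))
oy=np.array([.9991,-.0425]);n=np.array([.0425,.9991])
def post(w,th):
    c,s=np.cos(th),np.sin(th)
    return H[w]+(.092*(-c*oy+s*n)+.044*(s*oy+c*n) if w=='b' else .082*(c*oy+s*n)+.044*(-s*oy+c*n))
def arc(w,degs):
    # prints offsets in units; each list is one call
    p0=post(w,np.radians(degs[0]));sg=-1 if w=='b' else 1
    for d in degs[1:]:
        q=(post(w,np.radians(d))-p0)/.08
        print(d,np.round(q,2),round(sg*(d-degs[0])/360,3))
E
python3 -c "
from arc import *
arc('b',[0,7,15,23,31,39,45,45]);print()
arc('b',[45,53,61,69,77,85,92,97]);print(post('b',0),post('b',1.69))"
```

```text
7 [0.08 0.13] -0.019
15 [0.19 0.27] -0.042
23 [0.32 0.39] -0.064
31 [0.47 0.49] -0.086
39 [0.63 0.58] -0.108
45 [0.75 0.62] -0.125
45 [0.75 0.62] -0.125

53 [0.17 0.04] -0.022
61 [0.35 0.06] -0.044
69 [0.53 0.05] -0.067
77 [0.7  0.01] -0.089
85 [ 0.87 -0.05] -0.111
92 [ 1.01 -0.12] -0.131
97 [ 1.1  -0.17] -0.144
[ 0.6254528 -0.2191296] [ 0.77373925 -0.18328463]
```

```bash
python3 -m crank '[{"travel":[0.08,0.13,0],"spin":-0.019},{"travel":[0.19,0.27,0],"spin":-0.042},{"travel":[0.32,0.39,0],"spin":-0.064},{"travel":[0.47,0.49,0],"spin":-0.086},{"travel":[0.63,0.58,0],"spin":-0.108},{"travel":[0.75,0.62,0],"spin":-0.125},{"travel":[0.75,0.62,0],"spin":-0.125}]'
python3 -m crank '[{"travel":[0.17,0.04,0],"spin":-0.022},{"travel":[0.35,0.06,0],"spin":-0.044},{"travel":[0.53,0.05,0],"spin":-0.067},{"travel":[0.7,0.01,0],"spin":-0.089},{"travel":[0.7,0.01,0],"spin":-0.089}]'
python3 -m crank '[{"travel":[0.17,-0.06,0],"spin":-0.022},{"travel":[0.31,-0.13,0],"spin":-0.042},{"travel":[0.4,-0.18,0],"spin":-0.055},{"travel":[0.4,-0.18,0],"spin":-0.055}]'
python3 - <<'E'
from h import *
print(arm.state()['joints'].round(2))
shot('top');shot('scene')
marks(['bolted_leaf_post','lapped_leaf_post'])
E
```

```text
t: 16.92
tcp_pos: [0.6884, -0.1662, 0.0955]
tool_rot: [0.0, 0.932, 0.363, 0.001]
force: [-1.7, 1.8, 4.3]
grip_width: 0.149
gripper_force: 30.0
t: 17.55
tcp_pos: [0.7444, -0.1661, 0.0955]
tool_rot: [-0.0, 0.996, 0.092, 0.001]
force: [-1.0, 1.3, 4.0]
grip_width: 0.148
gripper_force: 30.0
t: 18.05
tcp_pos: [0.7757, -0.1812, 0.0956]
tool_rot: [-0.0, 0.997, -0.081, 0.001]
force: [0.1, 1.7, 3.6]
grip_width: 0.153
gripper_force: 30.0
[ 0.17  0.75  0.02  1.29 -0.01  1.11 -1.55]
bolted_leaf_post top [([0.776, -0.182, 0.123], 0.71)]
bolted_leaf_post scene [([0.775, -0.182, 0.125], 0.66)]
lapped_leaf_post top []
lapped_leaf_post scene []
```

```bash
python3 -m crank '[{"travel":[0,0,0],"spin":0},{"travel":[0,0,0],"spin":0},{"travel":[0,0,0.4],"spin":0},{"travel":[0,0,0.8],"spin":0},{"travel":[0,0,1],"spin":0},{"travel":[0,0,1],"spin":0}]' -0.1 | grep -E 'tcp|force|width'
python3 -m crank '[{"travel":[-0.2,0,0.3],"spin":0.027},{"travel":[-0.5,0,0.3],"spin":0.055},{"travel":[-0.75,0,0.3],"spin":0.083},{"travel":[-1,-0.1,0.3],"spin":0.11}]' | grep tcp
python3 -m crank '[{"travel":[-0.2,-0.1,0],"spin":0.027},{"travel":[-0.5,-0.2,0],"spin":0.055},{"travel":[-0.75,-0.2,0],"spin":0.083},{"travel":[-1,-0.2,0],"spin":0.11}]' | grep tcp
python3 -m crank '[{"travel":[-0.4,-0.1,0],"spin":0.025},{"travel":[-0.7,-0.15,0],"spin":0.05},{"travel":[-0.95,-0.15,0],"spin":0.05},{"travel":[-0.95,-0.15,0],"spin":0.05}]' | grep -E 'tcp|rot'
python3 - <<'E'
from h import *
shot('top');shot('scene')
marks(['bolted_leaf_post','lapped_leaf_post'])
E
```

```text
tcp_pos: [0.7756, -0.1813, 0.1757]
force: [-0.6, 0.6, -0.5]
grip_width: 0.447
gripper_force: 0.0
tcp_pos: [0.6936, -0.1878, 0.1966]
tcp_pos: [0.6133, -0.205, 0.1967]
tcp_pos: [0.5373, -0.2173, 0.1975]
tool_rot: [-0.001, 0.721, 0.693, -0.001]
bolted_leaf_post top [([0.775, -0.182, 0.125], 0.86)]
bolted_leaf_post scene [([0.774, -0.179, 0.126], 0.76)]
lapped_leaf_post top [([0.541, -0.213, 0.124], 0.8)]
lapped_leaf_post scene []
```

```bash
python3 -m crank '[{"travel":[0.03,0.04,-0.4],"spin":0},{"travel":[0.03,0.04,-0.7],"spin":0},{"travel":[0.03,0.04,-0.7],"spin":0}]' | grep -E 'tcp|force'
python3 -m crank '[{"travel":[0,0,-0.2],"spin":0},{"travel":[0,0,-0.4],"spin":0},{"travel":[0,0,-0.57],"spin":0},{"travel":[0,0,-0.57],"spin":0}]' | grep -E 'tcp|force'
python3 -m crank '[{"travel":[0,0,0],"spin":0},{"travel":[0,0,0],"spin":0},{"travel":[0,0,0],"spin":0},{"travel":[0,0,0],"spin":0},{"travel":[0,0,0],"spin":0}]' -1
python3 -c "
from arc import *
arc('l',[0,7,15,23,31,39,45]);print()
arc('l',[45,53,61,69,77]);arc('l',[77,85,92,97]);print(post('l',0),post('l',1.69))"
```

```text
tcp_pos: [0.5407, -0.2131, 0.1411]
force: [0.4, 0.1, 0.8]
gripper_force: 0.0
tcp_pos: [0.5407, -0.2136, 0.0959]
force: [0.9, 0.1, -0.0]
gripper_force: 0.0
t: 22.4
tcp_pos: [0.5402, -0.2139, 0.0976]
tool_rot: [-0.001, 0.721, 0.693, -0.001]
force: [-5.2, 1.4, 5.5]
grip_width: 0.149
gripper_force: 30.0
7 [-0.07  0.12] 0.019
15 [-0.17  0.25] 0.042
23 [-0.28  0.37] 0.064
31 [-0.41  0.47] 0.086
39 [-0.55  0.55] 0.108
45 [-0.66  0.59] 0.125

53 [-0.16  0.04] 0.022
61 [-0.32  0.06] 0.044
69 [-0.48  0.06] 0.067
77 [-0.64  0.04] 0.089
85 [-0.16 -0.05] 0.022
92 [-0.28 -0.11] 0.042
97 [-0.37 -0.16] 0.056
[ 0.5402962 -0.2155246] [ 0.40634665 -0.17761185]
```

```bash
python3 -m crank '[{"travel":[-0.07,0.12,0],"spin":0.019},{"travel":[-0.17,0.25,0],"spin":0.042},{"travel":[-0.28,0.37,0],"spin":0.064},{"travel":[-0.41,0.47,0],"spin":0.086},{"travel":[-0.55,0.55,0],"spin":0.108},{"travel":[-0.66,0.59,0],"spin":0.125},{"travel":[-0.66,0.59,0],"spin":0.125}]'
python3 -m crank '[{"travel":[-0.16,0.04,0],"spin":0.022},{"travel":[-0.32,0.06,0],"spin":0.044},{"travel":[-0.48,0.06,0],"spin":0.067},{"travel":[-0.64,0.04,0],"spin":0.089},{"travel":[-0.64,0.04,0],"spin":0.089}]'
python3 -m crank '[{"travel":[-0.16,-0.05,0],"spin":0.022},{"travel":[-0.28,-0.11,0],"spin":0.042},{"travel":[-0.37,-0.16,0],"spin":0.056},{"travel":[-0.37,-0.16,0],"spin":0.056}]'
python3 -m crank '[{"travel":[0,0,0],"spin":0},{"travel":[0,0,0],"spin":0},{"travel":[0,0,0.4],"spin":0},{"travel":[0,0,0.8],"spin":0},{"travel":[0,0,1],"spin":0},{"travel":[0,0,1],"spin":0}]' -0.1 | grep -E 'tcp|force|width'
python3 - <<'E'
from h import *
print(arm.state()['joints'].round(2))
d=shot('top','t6.png');shot('scene')
marks(['bolted_leaf_post','lapped_leaf_post','pusher','mat','choc1'])
for c in('top','scene'):
  m=arm.outline_of('pusher',c)
  for o in m: 
    ys,xs=np.nonzero(o['mask']);print(c,o['conf'],xs.mean(),ys.mean(),len(xs))
a=d['image'][190:300,180:270][:,:,::-1]
cv2.imwrite('pics/t6c.png',cv2.resize(a,None,fx=5,fy=5,interpolation=cv2.INTER_CUBIC))
E
```

```text
t: 23.28
tcp_pos: [0.4889, -0.1672, 0.0976]
tool_rot: [0.001, 0.401, 0.916, -0.0]
force: [-1.5, -2.3, 0.4]
grip_width: 0.148
gripper_force: 30.0
t: 23.9
tcp_pos: [0.438, -0.1633, 0.0976]
tool_rot: [0.0, 0.134, 0.991, 0.0]
force: [-1.1, 0.8, 1.1]
grip_width: 0.151
gripper_force: 30.0
t: 24.4
tcp_pos: [0.4079, -0.1751, 0.0976]
tool_rot: [-0.0, -0.042, 0.999, 0.001]
force: [-3.4, 4.1, 5.0]
grip_width: 0.149
gripper_force: 30.0
tcp_pos: [0.4088, -0.1767, 0.178]
force: [0.2, 0.5, -0.1]
grip_width: 0.445
gripper_force: 0.0
[ 1.07  0.2  -0.84  2.04  0.18  0.98  1.79]
bolted_leaf_post top [([0.777, -0.18, 0.124], 0.91), ([0.521, -0.278, 0.162], 0.74)]
bolted_leaf_post scene [([0.776, -0.182, 0.125], 0.87)]
lapped_leaf_post top [([0.41, -0.172, 0.122], 0.58), ([0.5, 0.429, 0.005], 0.53)]
lapped_leaf_post scene [([0.409, -0.174, 0.124], 0.66)]
pusher top [([0.499, 0.428, 0.004], 0.74), ([0.586, 0.583, -0.0], 0.65)]
pusher scene [([0.583, 0.583, -0.002], 0.78), ([0.502, 0.43, 0.003], 0.72), ([0.716, -0.262, 0.06], 0.48), ([0.408, -0.176, 0.123], 0.35)]
mat top [([0.487, 0.373, 0.0], 0.69)]
mat scene [([0.482, 0.372, 0.003], 0.87), ([0.501, 0.427, 0.002], 0.73)]
choc1 top [([0.542, 0.078, 0.002], 0.72), ([0.435, -0.063, -0.001], 0.7), ([0.563, 0.003, -0.002], 0.69), ([0.649, 0.084, 0.003], 0.6)]
choc1 scene [([0.441, -0.059, 0.004], 0.75), ([0.562, -0.0, 0.001], 0.72), ([0.648, 0.081, 0.005], 0.57), ([0.545, 0.075, -0.003], 0.49)]
top 0.8 140.70321516900248 221.22835943940643 1213
top 0.64 216.58202443280976 242.14921465968587 1146
scene 0.65 511.9967804249839 276.9768190598841 1553
scene 0.56 421.48280701754385 266.47789473684213 1425
```

View pics/t6c.png

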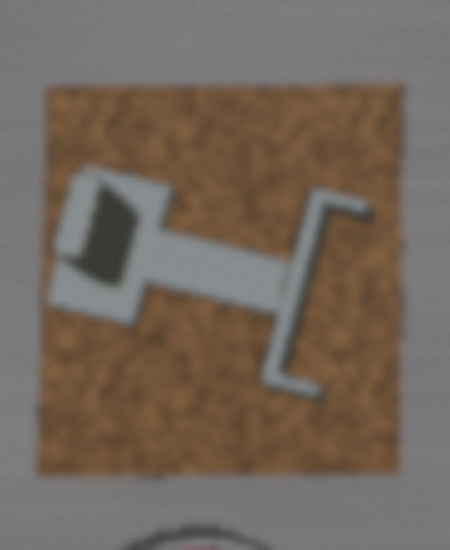

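The white pusher stands on the mat with its blade toward the cupboard, slightly turned. The blade's top corners are at crop (318,192) and (268,380), and the foot's front corners at (172,187) and (133,325).

Run:
```python
from h import *
d=shot('top')
P=lambda u,v,z:px2w(d,180+u/5,190+v/5,z)[:2]
a,b=P(320,190,.036),P(270,382,.036)
print('blade',a,b,np.linalg.norm(a-b)); v=a-b
f=np.array([v[1],-v[0]]);f/=np.linalg.norm(f);print('fwd',f,np.degrees(np.arctan2(f[1],f[0])))
print('origin from blade (back corner ~ x=-105):',(a+b)/2-f*.105)
c,e=P(172,187,.014),P(133,325,.014);print('foot front',c,e,np.linalg.norm(c-e));v=c-e
g=np.array([v[1],-v[0]]);g/=np.linalg.norm(g);print(np.degrees(np.arctan2(g[1],g[0])),(c+e)/2-g*.02)
m=[P(47,87,.002),P(404,87,.002),P(400,473,.002),P(38,473,.002)];print('mat',np.mean(m,0),m)
s=arm.state();print(s['tcp_pos'],s['tool_rot'])
```

```text
blade [0.52948667 0.31109447] [0.42344008 0.33539381] 0.10879493808165769
fwd [-0.22334993 -0.97473833] -102.90586710783295
origin from blade (back corner ~ x=-105): [0.49991512 0.42559166]
foot front [0.53406651 0.39601643] [0.45651559 0.41482695] 0.07979962802627863
-103.63417638185044 [0.50000549 0.4248581 ]
mat [0.4848125  0.36819327] [array([0.59259951, 0.47036266]), array([0.59472084, 0.26932556]), array([0.37673889, 0.26674769]), array([0.37519077, 0.46633716])]
[ 0.40809493 -0.17618314  0.17736472] [-2.28037456e-05 -4.33330843e-02  9.99060680e-01  4.04590371e-05]
```

```bash
(python3 -m crank '[{"travel":[0.2,0.2,0.3],"spin":-0.019},{"travel":[0.5,0.94,0.3],"spin":-0.038}]' 1
python3 -m crank '[{"travel":[0.2,0.47,0],"spin":-0.019},{"travel":[0.4,0.94,0],"spin":-0.038}]'
python3 -m crank '[{"travel":[0.05,0.47,0],"spin":-0.019},{"travel":[0.1,0.94,0],"spin":-0.038}]'
python3 -m crank '[{"travel":[0.02,0.47,0],"spin":-0.019},{"travel":[0.03,0.94,0],"spin":-0.038}]'
python3 -m crank '[{"travel":[0.02,0.47,0],"spin":-0.019},{"travel":[0.03,0.94,0],"spin":-0.038}]'
python3 -m crank '[{"travel":[0.02,0.47,0],"spin":-0.019},{"travel":[0.03,0.94,0],"spin":-0.038}]'
python3 -m crank '[{"travel":[0.02,0.47,0],"spin":-0.019},{"travel":[0.03,0.94,0],"spin":-0.038}]'
python3 -m crank '[{"travel":[0.02,0.47,0],"spin":-0.019},{"travel":[0.03,0.94,0],"spin":-0.035},{"travel":[0.03,0.94,0],"spin":-0.035},{"travel":[0.03,0.94,0],"spin":-0.035}]') | grep -E 't:|tcp|width'
python3 - <<'E'
from h import *
s=arm.state();print(s['joints'].round(2)); q=s['tool_rot'];print(np.degrees(np.arctan2(q[2]**2*2-1,2*q[1]*q[2])))
E
```

```text
t: 26.15
tcp_pos: [0.4492, -0.105, 0.2027]
tool_rot: [0.002, 0.082, 0.997, -0.001]
grip_width: 0.599
t: 26.4
tcp_pos: [0.4801, -0.0258, 0.2015]
tool_rot: [0.0, 0.196, 0.981, -0.0]
grip_width: 0.823
t: 26.65
tcp_pos: [0.4877, 0.0494, 0.2013]
tool_rot: [0.0, 0.312, 0.95, 0.0]
grip_width: 0.974
t: 26.9
tcp_pos: [0.4901, 0.1245, 0.2014]
tool_rot: [0.0, 0.423, 0.906, 0.0]
grip_width: 1.003
t: 27.15
tcp_pos: [0.4925, 0.1996, 0.2014]
tool_rot: [0.0, 0.528, 0.85, 0.0]
grip_width: 1.002
t: 27.4
tcp_pos: [0.4949, 0.2747, 0.2013]
tool_rot: [0.0, 0.625, 0.781, -0.0]
grip_width: 1.0
t: 27.65
tcp_pos: [0.4973, 0.3499, 0.2012]
tool_rot: [0.0, 0.714, 0.701, -0.0]
grip_width: 1.004
t: 28.15
tcp_pos: [0.4997, 0.4233, 0.201]
tool_rot: [0.0, 0.785, 0.62, -0.0]
grip_width: 0.996
[-0.34  0.51 -0.62  1.55  0.31  1.18 -1.25]
-13.379533717383975
```

```bash
(python3 -m crank '[{"travel":[0,0.04,-0.4],"spin":0},{"travel":[0,0.04,-0.8],"spin":0},{"travel":[0,0.04,-0.8],"spin":0}]'
python3 -m crank '[{"travel":[0,0,-0.25],"spin":0},{"travel":[0,0,-0.5],"spin":0},{"travel":[0,0,-0.7],"spin":0},{"travel":[0,0,-0.85],"spin":0},{"travel":[0,0,-0.85],"spin":0}]'
python3 -m crank '[{"travel":[0,0,0],"spin":0},{"travel":[0,0,0],"spin":0},{"travel":[0,0,0],"spin":0},{"travel":[0,0,0],"spin":0},{"travel":[0,0,0],"spin":0},{"travel":[0,0,0],"spin":0}]' -1)
```

```text
t: 28.52
tcp_pos: [0.4992, 0.4239, 0.1349]
tool_rot: [0.001, 0.785, 0.619, -0.003]
force: [0.3, 0.6, -0.3]
grip_width: 0.999
gripper_force: 0.0
t: 29.15
tcp_pos: [0.499, 0.4269, 0.0681]
tool_rot: [0.0, 0.785, 0.62, -0.001]
force: [0.4, 0.3, -0.9]
grip_width: 0.999
gripper_force: 0.0
t: 29.9
tcp_pos: [0.5002, 0.4273, 0.0696]
tool_rot: [0.0, 0.785, 0.62, 0.001]
force: [1.1, -0.2, 0.5]
grip_width: 0.502
gripper_force: 29.9
```

```bash
(python3 -m crank '[{"travel":[0,0,0.1],"spin":0},{"travel":[0.1,-0.2,0.1],"spin":0.01},{"travel":[0.4,-0.5,0.1],"spin":0.02},{"travel":[0.75,-0.8,0.1],"spin":0.031},{"travel":[0.75,-0.8,0.1],"spin":0.031}]'
python3 -m crank '[{"travel":[0,-0.4,0],"spin":0},{"travel":[0,-0.76,0],"spin":0},{"travel":[0,-0.76,-0.06],"spin":0},{"travel":[0,-0.76,-0.115],"spin":0},{"travel":[0,-0.76,-0.115],"spin":0}]')
python3 - <<'E'
from h import *
d=shot('top','t7.png');shot('scene')
marks(['choc1','pusher'])
P=w2px(d,[.5,.1,0]);cv2.imwrite('pics/t7c.png',cv2.resize(d['image'][130:300,190:460][:,:,::-1],None,fx=2.9,fy=2.9,interpolation=cv2.INTER_CUBIC))
E
```

```text
t: 30.52
tcp_pos: [0.5628, 0.359, 0.0767]
tool_rot: [0.001, 0.723, 0.691, -0.001]
force: [-0.9, -0.2, -2.9]
grip_width: 0.501
gripper_force: 29.9
t: 31.15
tcp_pos: [0.5594, 0.3043, 0.0691]
tool_rot: [0.0, 0.72, 0.694, 0.001]
force: [0.8, -1.1, 3.4]
grip_width: 0.505
gripper_force: 30.0
choc1 top [([0.648, 0.081, 0.002], 0.64), ([0.547, 0.078, 0.002], 0.51), ([0.562, 0.005, -0.004], 0.48)]
choc1 scene [([0.644, 0.082, 0.004], 0.75), ([0.561, -0.0, 0.0], 0.67), ([0.408, -0.176, 0.125], 0.6), ([0.437, -0.059, 0.001], 0.55), ([0.542, 0.075, -0.003], 0.49), ([0.715, -0.265, 0.063], 0.26)]
pusher top [([0.587, 0.582, -0.005], 0.56), ([0.587, -0.349, 0.0], 0.2)]
pusher scene [([0.566, 0.304, 0.001], 0.97), ([0.581, 0.581, -0.001], 0.97), ([0.407, -0.174, 0.124], 0.16)]
```

View pics/t7c.png

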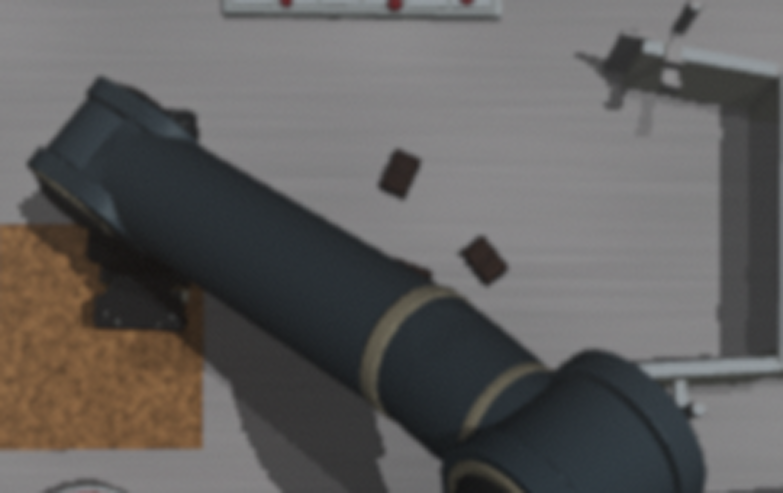

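```bash
(python3 -m crank '[{"travel":[0,0,0.015],"spin":0},{"travel":[-0.01,-0.3,0.015],"spin":0},{"travel":[-0.03,-0.6,0.015],"spin":0},{"travel":[-0.04,-0.9,0.015],"spin":0}]'
python3 -m crank '[{"travel":[-0.01,-0.2,0],"spin":0},{"travel":[-0.02,-0.4,0],"spin":0},{"travel":[-0.03,-0.6,0],"spin":0},{"travel":[-0.03,-0.8,0],"spin":0},{"travel":[-0.04,-1,0],"spin":0}]'
python3 -m crank '[{"travel":[-0.01,-0.2,0],"spin":0},{"travel":[-0.02,-0.4,0],"spin":0},{"travel":[-0.03,-0.6,0],"spin":0},{"travel":[-0.03,-0.8,0],"spin":0},{"travel":[-0.04,-1,0],"spin":0}]'
python3 -m crank '[{"travel":[-0.01,-0.2,0],"spin":0},{"travel":[-0.02,-0.4,0],"spin":0},{"travel":[-0.03,-0.6,0],"spin":0},{"travel":[-0.03,-0.8,0],"spin":0},{"travel":[-0.04,-1,0],"spin":0}]') | grep -E 'tcp|force|width'
python3 - <<'E'
from h import *
d=shot('top','t8.png');shot('scene','s8.png')
marks(['choc1','pusher'])
E
```

```text
tcp_pos: [0.5555, 0.2303, 0.0686]
force: [0.4, 0.4, -2.3]
grip_width: 0.498
gripper_force: 30.0
tcp_pos: [0.5533, 0.1497, 0.0694]
force: [0.7, -0.5, -2.3]
grip_width: 0.504
gripper_force: 30.0
tcp_pos: [0.55, 0.0695, 0.0694]
force: [-0.1, 0.2, -2.5]
grip_width: 0.501
gripper_force: 30.0
tcp_pos: [0.5468, -0.0106, 0.0694]
force: [0.2, -0.1, -3.6]
grip_width: 0.505
gripper_force: 30.0
choc1 top [([0.44, -0.062, -0.002], 0.5), ([0.648, 0.083, 0.0], 0.48)]
choc1 scene [([0.645, 0.082, -0.0], 0.74), ([0.57, -0.158, 0.002], 0.65), ([0.438, -0.06, 0.004], 0.62), ([0.542, -0.144, -0.004], 0.55)]
pusher top [([0.588, 0.583, -0.003], 0.85), ([0.544, -0.006, -0.0], 0.55)]
pusher scene [([0.549, -0.013, 0.001], 0.63)]
```

View pics/s8.png

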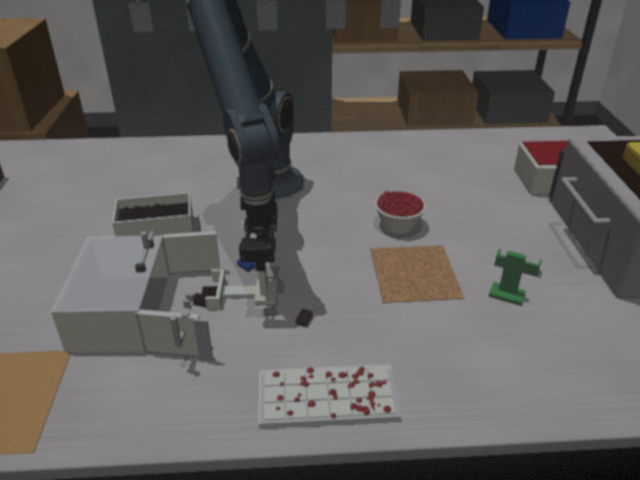

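The picture shows both blocks held at the blade at (205,295) and heading into the open mouth. The third block is at (305,318). I'll carry on in, then back out.

```bash
(python3 -m crank '[{"travel":[-0.01,-0.2,0],"spin":0},{"travel":[-0.02,-0.4,0],"spin":0},{"travel":[-0.03,-0.6,0],"spin":0},{"travel":[-0.03,-0.8,0],"spin":0},{"travel":[-0.04,-1,0],"spin":0}]'
python3 -m crank '[{"travel":[0,-0.2,0],"spin":0},{"travel":[0,-0.4,0],"spin":0},{"travel":[0,-0.6,0],"spin":0},{"travel":[0,-0.8,0],"spin":0},{"travel":[0,-1,0],"spin":0}]'
python3 -m crank '[{"travel":[0,-0.15,0],"spin":0},{"travel":[0,-0.3,0],"spin":0},{"travel":[0,-0.42,0],"spin":0},{"travel":[0,-0.42,0],"spin":0}]'
python3 -m crank '[{"travel":[0.02,0.5,0],"spin":0},{"travel":[0.04,1,0],"spin":0}]'
python3 -m crank '[{"travel":[0.02,0.5,0],"spin":0},{"travel":[0.04,1,0],"spin":0},{"travel":[0.04,1,0],"spin":0}]') | grep -E 'tcp|force|width'
python3 - <<'E'
from h import *
d=shot('top','t9.png');shot('scene','s9.png')
marks(['choc1','pusher'])
E
```

```text
tcp_pos: [0.5435, -0.0909, 0.0694]
force: [0.7, 0.5, -2.2]
grip_width: 0.506
gripper_force: 30.0
tcp_pos: [0.5436, -0.1705, 0.0694]
force: [0.8, 0.9, -2.3]
grip_width: 0.504
gripper_force: 30.0
tcp_pos: [0.5434, -0.2042, 0.0692]
force: [0.4, -0.7, -2.3]
grip_width: 0.502
gripper_force: 30.0
tcp_pos: [0.5468, -0.1219, 0.0694]
force: [0.4, 0.4, -1.6]
grip_width: 0.503
gripper_force: 30.0
tcp_pos: [0.5501, -0.0377, 0.07]
force: [0.4, -0.2, -2.4]
grip_width: 0.503
gripper_force: 30.0
choc1 top [([0.437, -0.061, -0.003], 0.65), ([0.649, 0.083, 0.003], 0.57)]
choc1 scene [([0.647, 0.081, 0.003], 0.7), ([0.551, -0.042, 0.003], 0.67), ([0.442, -0.06, 0.002], 0.47)]
pusher top [([0.587, 0.585, -0.003], 0.71), ([0.546, -0.032, 0.004], 0.54)]
pusher scene [([0.581, 0.579, -0.002], 0.77), ([0.553, -0.039, 0.002], 0.56)]
```

```bash
(python3 -m crank '[{"travel":[0,0.5,0.1],"spin":0},{"travel":[0,1,0.1],"spin":0}]'
python3 -m crank '[{"travel":[0,0.5,0],"spin":0},{"travel":[0,1,0],"spin":0}]'
python3 -m crank '[{"travel":[0,0.5,0],"spin":0},{"travel":[0,1,0],"spin":0}]'
python3 -m crank '[{"travel":[0.1,0.5,0],"spin":0},{"travel":[0.3,1,0],"spin":0},{"travel":[0.7,1.0,0],"spin":0}]'
python3 -m crank '[{"travel":[0.3,0.1,0],"spin":0},{"travel":[0.6,0.1,0],"spin":0},{"travel":[0.6,0.1,-0.06],"spin":0},{"travel":[0.6,0.1,-0.1],"spin":0},{"travel":[0.6,0.1,-0.1],"spin":0}]') | grep -E 'tcp|force|width'
python3 - <<'E'
from h import *
d=shot('top','t9.png');shot('scene','s9.png')
marks(['choc1','pusher'])
E
```

```text
tcp_pos: [0.5507, 0.0364, 0.0778]
force: [0.2, 0.3, -1.9]
grip_width: 0.501
gripper_force: 30.0
tcp_pos: [0.5502, 0.117, 0.0773]
force: [1.0, -0.1, -3.4]
grip_width: 0.505
gripper_force: 30.0
tcp_pos: [0.5504, 0.197, 0.0773]
force: [0.5, -0.1, -2.2]
grip_width: 0.506
gripper_force: 30.0
tcp_pos: [0.6045, 0.2821, 0.0778]
force: [0.5, -0.5, -2.8]
grip_width: 0.501
gripper_force: 30.0
tcp_pos: [0.6528, 0.2846, 0.069]
force: [0.1, 0.4, -2.1]
grip_width: 0.501
gripper_force: 30.0
choc1 top []
choc1 scene [([0.65, 0.084, 0.004], 0.7), ([0.522, -0.282, 0.165], 0.63), ([0.44, -0.06, 0.004], 0.58), ([0.719, -0.265, 0.064], 0.34), ([0.277, -0.311, 0.001], 0.2)]
pusher top [([0.586, 0.582, -0.002], 0.64), ([0.647, 0.29, 0.003], 0.55)]
pusher scene [([0.658, 0.287, 0.005], 0.96)]
```

View pics/t9.png

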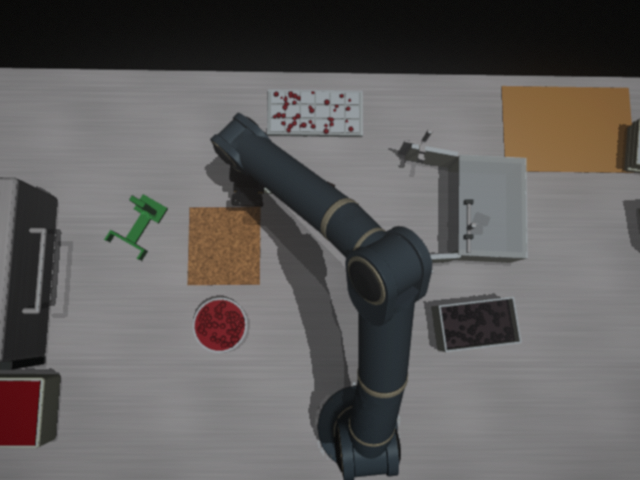

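The dark shapes at (480,222) under the clear roof show the first two blocks are inside. Next I'll sweep the third, angling toward the cupboard centre so the gripper clears the leaf's tongue.

```bash
(python3 -m crank '[{"travel":[-0.01,-0.25,0],"spin":0},{"travel":[-0.02,-0.5,0],"spin":0},{"travel":[-0.03,-0.7,0],"spin":0},{"travel":[-0.04,-0.85,0],"spin":0},{"travel":[-0.05,-1,0],"spin":0}]'
python3 -m crank '[{"travel":[-0.02,-0.2,0],"spin":0},{"travel":[-0.05,-0.4,0],"spin":0},{"travel":[-0.08,-0.6,0],"spin":0},{"travel":[-0.11,-0.8,0],"spin":0},{"travel":[-0.14,-1,0],"spin":0}]'
python3 -m crank '[{"travel":[-0.03,-0.2,0],"spin":0},{"travel":[-0.06,-0.4,0],"spin":0},{"travel":[-0.09,-0.6,0],"spin":0},{"travel":[-0.12,-0.8,0],"spin":0},{"travel":[-0.15,-1,0],"spin":0}]'
python3 -m crank '[{"travel":[-0.03,-0.2,0],"spin":0},{"travel":[-0.06,-0.4,0],"spin":0},{"travel":[-0.09,-0.6,0],"spin":0},{"travel":[-0.12,-0.8,0],"spin":0},{"travel":[-0.15,-1,0],"spin":0}]') | grep -E 'tcp|force|width'
python3 - <<'E'
from h import *
d=shot('top','t10.png');shot('scene','s10.png')
marks(['choc1','pusher'])
E
```

```text
tcp_pos: [0.6499, 0.2042, 0.0695]
force: [0.3, 0.5, -2.5]
grip_width: 0.505
gripper_force: 30.0
tcp_pos: [0.6386, 0.1238, 0.0694]
force: [0.2, -0.1, -2.0]
grip_width: 0.504
gripper_force: 30.0
tcp_pos: [0.6266, 0.0439, 0.0694]
force: [0.8, 1.1, -2.4]
grip_width: 0.5
gripper_force: 30.0
tcp_pos: [0.6146, -0.0361, 0.0694]
force: [-0.4, 0.8, -2.5]
grip_width: 0.502
gripper_force: 30.0
choc1 top [([0.775, -0.181, 0.124], 0.68), ([0.438, -0.063, 0.001], 0.66)]
choc1 scene []
pusher top [([0.612, -0.032, 0.004], 0.55), ([0.587, 0.585, -0.004], 0.55)]
pusher scene [([0.617, -0.037, 0.004], 0.79), ([0.523, -0.278, 0.163], 0.17)]
```

```bash
(python3 -m crank '[{"travel":[-0.03,-0.2,0],"spin":0},{"travel":[-0.06,-0.4,0],"spin":0},{"travel":[-0.09,-0.6,0],"spin":0},{"travel":[-0.12,-0.8,0],"spin":0},{"travel":[-0.15,-1,0],"spin":0}]'
python3 -m crank '[{"travel":[-0.03,-0.2,0],"spin":0},{"travel":[-0.06,-0.4,0],"spin":0},{"travel":[-0.08,-0.6,0],"spin":0},{"travel":[-0.08,-0.8,0],"spin":0},{"travel":[-0.08,-0.95,0],"spin":0},{"travel":[-0.08,-1,0],"spin":0},{"travel":[-0.08,-1,0],"spin":0}]'
python3 -m crank '[{"travel":[0.02,0.5,0],"spin":0},{"travel":[0.04,1,0],"spin":0}]'
python3 -m crank '[{"travel":[0.02,0.5,0],"spin":0},{"travel":[0.04,1,0],"spin":0},{"travel":[0.04,1,0],"spin":0}]'
python3 -m crank '[{"travel":[0,0.5,0],"spin":0},{"travel":[0,1,0],"spin":0},{"travel":[0,1,0],"spin":0}]') | grep -E 'tcp|force|width'
python3 - <<'E'
from h import *
d=shot('top','t10.png');shot('scene','s10.png')
marks(['choc1','pusher'])
for c in('top','scene'):
  for o in arm.outline_of('choc1',c): 
    ys,xs=np.nonzero(o['mask']);print(c,round(o['conf'],2),xs.mean().round(),ys.mean().round(),len(xs))
E
```

```text
tcp_pos: [0.6025, -0.1165, 0.0693]
force: [-0.6, -0.4, -2.9]
grip_width: 0.501
gripper_force: 30.0
tcp_pos: [0.5964, -0.195, 0.0693]
force: [-0.1, -0.1, -1.6]
grip_width: 0.505
gripper_force: 30.0
tcp_pos: [0.5997, -0.1136, 0.0694]
force: [1.0, 0.6, -1.7]
grip_width: 0.503
gripper_force: 30.0
tcp_pos: [0.6028, -0.0287, 0.0701]
force: [0.3, -0.5, -2.5]
grip_width: 0.505
gripper_force: 30.0
tcp_pos: [0.6025, 0.0498, 0.07]
force: [0.4, 0.6, -2.8]
grip_width: 0.502
gripper_force: 30.0
choc1 top [([0.44, -0.064, -0.002], 0.57)]
choc1 scene [([0.437, -0.059, 0.002], 0.65)]
pusher top [([0.59, 0.584, -0.006], 0.76)]
pusher scene [([0.583, 0.581, -0.001], 0.72), ([0.604, 0.045, 0.007], 0.66)]
top 0.67 378.0 264.0 145
scene 0.72 245.0 264.0 179
```

```bash
(python3 -m crank '[{"travel":[0,0.5,0.15],"spin":0},{"travel":[0,1,0.15],"spin":0}]'
python3 -m crank '[{"travel":[-0.1,0.5,0],"spin":0},{"travel":[-0.3,1,0],"spin":0}]'
python3 -m crank '[{"travel":[-0.2,0.5,0],"spin":-0.01},{"travel":[-0.4,1,0],"spin":-0.02}]'
python3 -m crank '[{"travel":[-0.2,0.5,0],"spin":-0.011},{"travel":[-0.4,1,0],"spin":-0.011}]'
python3 -m crank '[{"travel":[-0.1,0.4,0],"spin":0},{"travel":[-0.19,0.71,0],"spin":0},{"travel":[-0.19,0.71,0],"spin":0},{"travel":[-0.19,0.71,0],"spin":0}]') | grep -E 'tcp|force|width'
python3 - <<'E'
from h import *
s=arm.state();q=s['tool_rot'];print(np.degrees(np.arctan2(q[2]**2*2-1,2*q[1]*q[2])),s['tcp_pos'])
d=shot('top','t11.png');shot('scene','s11.png')
marks(['choc1','pusher'])
a=d['image'][130:280,380:540][:,:,::-1]; b=cv2.imread('pics/s11.png')[200:370,50:240]
cv2.imwrite('pics/c11.png',np.hstack([cv2.resize(x,(400,380),interpolation=cv2.INTER_CUBIC) for x in(a,b)]))
E
```

```text
tcp_pos: [0.6039, 0.1249, 0.0823]
force: [0.8, 0.2, -2.1]
grip_width: 0.502
gripper_force: 30.0
tcp_pos: [0.5792, 0.2055, 0.0814]
force: [0.3, 0.3, -1.8]
grip_width: 0.503
gripper_force: 30.0
tcp_pos: [0.5466, 0.2855, 0.0813]
force: [0.4, -1.0, -2.5]
grip_width: 0.504
gripper_force: 30.0
tcp_pos: [0.5146, 0.3657, 0.0815]
force: [0.4, 1.3, -2.0]
grip_width: 0.502
gripper_force: 30.0
tcp_pos: [0.5003, 0.4202, 0.081]
force: [-0.5, 0.4, -2.2]
grip_width: 0.503
gripper_force: 30.0
-13.46777426293668 [0.5003433  0.42015023 0.0810389 ]
choc1 top [([0.438, -0.064, -0.0], 0.43), ([0.778, -0.184, 0.126], 0.17)]
choc1 scene [([0.585, -0.35, -0.0], 0.66), ([0.438, -0.058, 0.003], 0.49)]
pusher top [([0.582, -0.351, -0.001], 0.73), ([0.59, 0.586, -0.006], 0.64)]
pusher scene [([0.502, 0.422, 0.015], 0.81), ([0.584, 0.582, 0.0], 0.79)]
```

View pics/c11.png

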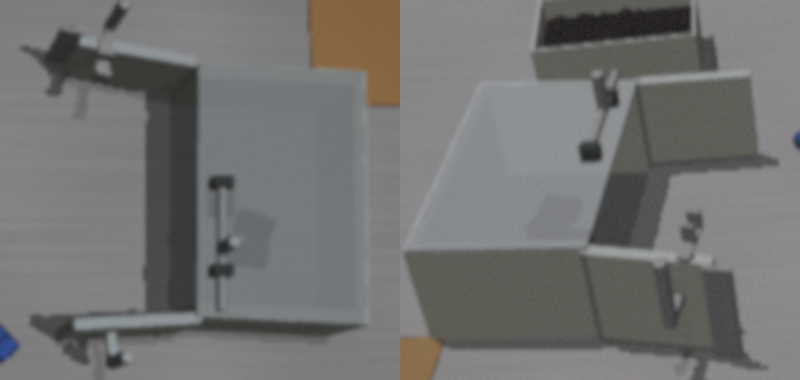

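Run:
```python
from h import *
d=shot('top')
g=cv2.GaussianBlur(d['image'],(0,0),.7).astype(int).sum(2)/3
# smudge map in world at z=.02
for x in np.arange(.70,.465,-.008):
    row=''
    for y in np.arange(-.265,-.435,-.006):
        u,v=w2px(d,[x,y,.02]); row+='%4d'%g[int(round(v)),int(round(u))]
    print('%.3f'%x,row)
```

```text
0.700   57  56  55  55  71 111 120 120 119 119 120 119 119 119 119 119 119 118 118 118 118 119 118 118 118 118 118 118 118
0.692   59  58  57  58  73 112 121 121 121 121 120 120 121 121 121 120 121 121 120 121 120 121 120 120 120 120 120 118 117
0.684   58  57  57  57  73 111 121 121 121 121 120 121 121 121 121 121 121 121 121 120 121 121 121 121 120 121 121 118 117
0.676   58  58  57  58  74 112 121 121 121 121 121 121 121 121 121 121 121 121 121 121 121 121 121 121 121 121 120 118 117
0.668   58  58  58  58  73 112 121 121 121 121 121 121 121 121 121 121 121 121 121 121 121 121 121 122 121 121 121 117 117
0.660   57  57  57  57  77 115 121 121 121 121 121 121 121 121 121 121 120 121 121 121 121 121 121 121 121 121 120 117 117
0.652   57  57  57  57  79 117 121 121 121 122 121 122 121 121 121 121 121 121 121 121 121 121 121 121 121 121 120 117 117
0.644   57  56  57  57  79 121 121 121 121 121 121 121 121 121 121 121 121 121 121 122 121 121 121 121 121 121 120 117 117
0.636   58  58  57  58 103 121 122 121 122 122 121 122 122 121 121 121 121 121 121 121 121 121 121 121 121 121 120 1
[... 1889 characters left out ...]
1  97  88 109 120 121 121 120 121 120 121 121 121 120 120 121 121 121 120 118 118 118
0.500   59  59  60  84 118 121 119  99 123 120 121 121 121 121 121 121 121 120 120 121 121 120 121 121 121 120 118 118 118
0.492   58  58  60  85 118 122 119 100 124 120 121 121 121 121 121 121 121 121 121 121 121 120 121 121 121 120 118 118 118
0.484   59  59  59  84 119 122 110 100 123 120 121 121 121 121 121 121 121 121 121 121 121 121 120 121 120 120 118 118 118
0.476   59  57  56  85 122 126 114 100 123 123 125 125 125 124 124 123 123 123 123 122 123 122 122 122 122 121 118 119 118
0.468  100 105 107 108 123 125 121 112 119 123 126 126 126 127 127 126 126 126 126 127 126 126 126 126 126 126 126 126 125
```

The roof smudge covers about x 0.52–0.61, y -0.30 to -0.37, which is three blocks' worth, all at least 35 mm behind the mouth plane. Next I'll set the pusher down on the mat.

```bash
(python3 -m crank '[{"travel":[0,0.02,-0.06],"spin":0},{"travel":[0,0.02,-0.11],"spin":0},{"travel":[0,0.02,-0.15],"spin":0},{"travel":[0,0.02,-0.15],"spin":0},{"travel":[0,0.02,-0.15],"spin":0}]'
python3 -m crank '[{"travel":[0,0,0],"spin":0},{"travel":[0,0,0],"spin":0},{"travel":[0,0,0],"spin":0},{"travel":[0,0,0],"spin":0},{"travel":[0,0,0],"spin":0},{"travel":[0,0,0],"spin":0}]' 1
python3 -m crank '[{"travel":[0,0,0.2],"spin":0},{"travel":[0,0,0.6],"spin":0},{"travel":[0,0,1],"spin":0},{"travel":[0,0,1],"spin":0}]'
python3 -m crank '[{"travel":[0,-0.3,0.6],"spin":0},{"travel":[0,-0.8,0.8],"spin":0}]') | grep -E 'tcp|force|width'
python3 - <<'E'
from h import *
d=shot('top','t12.png');shot('scene','s12.png')
marks(['pusher','lapped_leaf_post','bolted_leaf_post'])
E
```

```text
tcp_pos: [0.4996, 0.4237, 0.0697]
force: [-0.2, 1.4, 0.1]
grip_width: 0.501
gripper_force: 30.0
tcp_pos: [0.4996, 0.4233, 0.0694]
force: [0.3, 0.6, 0.1]
grip_width: 0.988
gripper_force: 0.0
tcp_pos: [0.5009, 0.4254, 0.1536]
force: [0.8, -0.0, -1.0]
grip_width: 0.999
gripper_force: 0.0
tcp_pos: [0.4995, 0.361, 0.2157]
force: [1.0, -0.3, -0.4]
grip_width: 1.002
gripper_force: 0.0
pusher top [([0.41, -0.173, 0.124], 0.63), ([0.586, 0.585, -0.005], 0.6), ([0.716, -0.265, 0.058], 0.39)]
pusher scene [([0.502, 0.426, 0.003], 0.92), ([0.583, 0.582, 0.002], 0.92)]
lapped_leaf_post top [([0.409, -0.173, 0.125], 0.95)]
lapped_leaf_post scene [([0.41, -0.178, 0.125], 0.63)]
bolted_leaf_post top [([0.774, -0.182, 0.125], 0.83)]
bolted_leaf_post scene [([0.773, -0.18, 0.124], 0.86)]
```

```bash
(python3 -m crank '[{"travel":[0,-0.47,0],"spin":0.021},{"travel":[0,-0.95,0],"spin":0.043}]' -0.1
python3 -m crank '[{"travel":[0,-0.47,0],"spin":0.021},{"travel":[0,-0.95,0],"spin":0.043}]'
python3 -m crank '[{"travel":[0,-0.47,0],"spin":0.021},{"travel":[0,-0.95,0],"spin":0.043}]'
python3 -m crank '[{"travel":[0,-0.47,0],"spin":0.021},{"travel":[0,-0.95,0],"spin":0.043}]'
python3 -m crank '[{"travel":[0,-0.47,0],"spin":0.021},{"travel":[-0.1,-0.95,0],"spin":0.043}]'
python3 -m crank '[{"travel":[-0.2,-0.47,0],"spin":0.021},{"travel":[-0.4,-0.95,0],"spin":0.043}]'
python3 -m crank '[{"travel":[-0.3,-0.47,0],"spin":0.021},{"travel":[-0.62,-0.95,-0.2],"spin":0.042},{"travel":[-0.62,-0.95,-0.4],"spin":0.042},{"travel":[-0.62,-0.95,-0.4],"spin":0.042},{"travel":[-0.62,-0.95,-0.4],"spin":0.042}]') | grep -E 'tcp|rot|width'
python3 - <<'E'
from h import *
s=arm.state();q=s['tool_rot'];print(np.degrees(np.arctan2(q[2]**2*2-1,2*q[1]*q[2])),s['tcp_pos'])
E
```

```text
tcp_pos: [0.4988, 0.2838, 0.2125]
tool_rot: [-0.001, 0.691, 0.723, -0.0]
grip_width: 0.851
tcp_pos: [0.4991, 0.2071, 0.2128]
tool_rot: [-0.001, 0.588, 0.809, -0.0]
grip_width: 0.632
tcp_pos: [0.4993, 0.1311, 0.2129]
tool_rot: [-0.0, 0.474, 0.881, 0.0]
grip_width: 0.468
tcp_pos: [0.4994, 0.0551, 0.2129]
tool_rot: [-0.0, 0.351, 0.936, 0.0]
grip_width: 0.451
tcp_pos: [0.4918, -0.021, 0.213]
tool_rot: [-0.0, 0.222, 0.975, 0.001]
grip_width: 0.452
tcp_pos: [0.4593, -0.097, 0.213]
tool_rot: [-0.0, 0.088, 0.996, 0.001]
grip_width: 0.445
tcp_pos: [0.4113, -0.1711, 0.1818]
tool_rot: [0.001, -0.042, 0.999, 0.0]
grip_width: 0.454
94.78172311589996 [ 0.41130038 -0.1710701   0.18177304]
```

```bash
(python3 -m crank '[{"travel":[-0.035,-0.055,-0.25],"spin":0},{"travel":[-0.035,-0.055,-0.5],"spin":0},{"travel":[-0.035,-0.055,-0.75],"spin":0},{"travel":[-0.035,-0.055,-1],"spin":0},{"travel":[-0.035,-0.055,-1],"spin":0}]'
python3 -m crank '[{"travel":[0,0,-0.05],"spin":0},{"travel":[0,0,-0.05],"spin":0},{"travel":[0,0,-0.05],"spin":0},{"travel":[0,0,-0.05],"spin":0},{"travel":[0,0,-0.05],"spin":0}]' -1) | grep -E 'tcp|force|width'
python3 -c "
from arc import *
arc('l',[97,90,82,74,66,58,50,50]);print()
arc('l',[50,42,34,26,18]);arc('l',[18,10,4,0,-1])"
```

```text
tcp_pos: [0.4074, -0.1757, 0.101]
force: [0.4, 1.1, 0.3]
grip_width: 0.448
gripper_force: 0.0
tcp_pos: [0.4065, -0.1757, 0.0977]
force: [-3.5, 4.6, 4.7]
grip_width: 0.151
gripper_force: 30.0
90 [0.12 0.07] -0.019
82 [0.27 0.13] -0.042
74 [0.43 0.17] -0.064
66 [0.59 0.18] -0.086
58 [0.76 0.18] -0.108
50 [0.92 0.15] -0.131
50 [0.92 0.15] -0.131

42 [ 0.15 -0.05] -0.022
34 [ 0.3  -0.12] -0.044
26 [ 0.43 -0.21] -0.067
18 [ 0.55 -0.32] -0.089
10 [ 0.1  -0.12] -0.022
4 [ 0.17 -0.23] -0.039
0 [ 0.21 -0.3 ] -0.05
-1 [ 0.22 -0.32] -0.053
```

```bash
(python3 -m crank '[{"travel":[0.12,0.07,0],"spin":-0.019},{"travel":[0.27,0.13,0],"spin":-0.042},{"travel":[0.43,0.17,0],"spin":-0.064},{"travel":[0.59,0.18,0],"spin":-0.086},{"travel":[0.76,0.18,0],"spin":-0.108},{"travel":[0.92,0.15,0],"spin":-0.131},{"travel":[0.92,0.15,0],"spin":-0.131}]'
python3 -m crank '[{"travel":[0.15,-0.05,0],"spin":-0.022},{"travel":[0.3,-0.12,0],"spin":-0.044},{"travel":[0.43,-0.21,0],"spin":-0.067},{"travel":[0.55,-0.32,0],"spin":-0.089},{"travel":[0.55,-0.32,0],"spin":-0.089}]'
python3 -m crank '[{"travel":[0.1,-0.12,0],"spin":-0.022},{"travel":[0.17,-0.23,0],"spin":-0.039},{"travel":[0.21,-0.3,0],"spin":-0.05},{"travel":[0.21,-0.33,0],"spin":-0.05},{"travel":[0.21,-0.33,0],"spin":-0.05},{"travel":[0.21,-0.33,0],"spin":-0.05}]'
python3 -m crank '[{"travel":[0,0,0],"spin":0},{"travel":[0,0,0],"spin":0},{"travel":[0,0,0.5],"spin":0},{"travel":[0,0,1],"spin":0},{"travel":[0,0,1],"spin":0}]' -0.1) | grep -E 'tcp|force|width'
python3 - <<'E'
from h import *
s=arm.state();q=s['tool_rot'];print(np.degrees(np.arctan2(q[2]**2*2-1,2*q[1]*q[2])),s['tcp_pos'])
d=shot('top','t13.png');shot('scene','s13.png')
marks(['lapped_leaf_post','bolted_leaf_post'])
E
```

```text
tcp_pos: [0.4819, -0.1646, 0.0978]
force: [-0.0, 2.1, 1.6]
grip_width: 0.152
gripper_force: 30.0
tcp_pos: [0.5253, -0.1912, 0.0978]
force: [0.9, 0.7, 2.0]
grip_width: 0.154
gripper_force: 30.0
tcp_pos: [0.5402, -0.2131, 0.0977]
force: [-1.8, 6.2, 6.2]
grip_width: 0.152
gripper_force: 30.0
tcp_pos: [0.5436, -0.2183, 0.1808]
force: [-0.1, 0.1, -0.8]
grip_width: 0.443
gripper_force: 0.0
-2.570893232259727 [ 0.54355678 -0.21832146  0.18076739]
lapped_leaf_post top [([0.541, -0.213, 0.127], 0.69)]
lapped_leaf_post scene [([0.54, -0.213, 0.124], 0.58)]
bolted_leaf_post top [([0.777, -0.179, 0.122], 0.71)]
bolted_leaf_post scene [([0.775, -0.18, 0.125], 0.93)]
```

```bash
(python3 -m crank '[{"travel":[0.2,0.1,0.2],"spin":-0.027},{"travel":[0.5,0.2,0.2],"spin":-0.055},{"travel":[0.75,0.2,0.2],"spin":-0.083},{"travel":[1,0.2,0.2],"spin":-0.11}]'
python3 -m crank '[{"travel":[0.2,0.1,0],"spin":-0.027},{"travel":[0.5,0.2,0],"spin":-0.055},{"travel":[0.75,0.2,0],"spin":-0.083},{"travel":[1,0.2,0],"spin":-0.11}]'
python3 -m crank '[{"travel":[0.3,0.03,0],"spin":-0.025},{"travel":[0.6,0.06,0],"spin":-0.05},{"travel":[0.9,0.06,0],"spin":-0.05},{"travel":[0.9,0.06,-0.2],"spin":-0.05},{"travel":[0.9,0.06,-0.2],"spin":-0.05},{"travel":[0.9,0.06,-0.2],"spin":-0.05}]') | grep -E 'tcp|force|width'
python3 - <<'E'
from h import *
s=arm.state();q=s['tool_rot'];print(np.degrees(np.arctan2(q[2]**2*2-1,2*q[1]*q[2])),s['tcp_pos'])
E
python3 -c "
from arc import *
arc('b',[97,90,82,74,66,58,50,50]);print()
arc('b',[50,42,34,26,18]);arc('b',[18,10,4,0,-1])"
```

```text
tcp_pos: [0.6217, -0.2009, 0.1922]
force: [0.0, -1.1, 0.3]
grip_width: 0.449
gripper_force: 0.0
tcp_pos: [0.7018, -0.1847, 0.1919]
force: [0.3, -0.3, 1.2]
grip_width: 0.452
gripper_force: 0.0
tcp_pos: [0.7725, -0.1807, 0.177]
force: [0.6, -0.1, 1.2]
grip_width: 0.45
gripper_force: 0.0
-99.82706973635078 [ 0.77250693 -0.18072722  0.1769597 ]
90 [-0.13  0.08] 0.019
82 [-0.3   0.15] 0.042
74 [-0.47  0.2 ] 0.064
66 [-0.64  0.23] 0.086
58 [-0.82  0.23] 0.108
50 [-1.   0.2] 0.131
50 [-1.   0.2] 0.131

42 [-0.17 -0.05] 0.022
34 [-0.33 -0.12] 0.044
26 [-0.48 -0.22] 0.067
18 [-0.62 -0.33] 0.089
10 [-0.12 -0.13] 0.022
4 [-0.2  -0.24] 0.039
0 [-0.24 -0.32] 0.05
-1 [-0.25 -0.34] 0.053
```

```bash
(python3 -m crank '[{"travel":[0.04,0,-0.25],"spin":0},{"travel":[0.04,0,-0.5],"spin":0},{"travel":[0.04,0,-0.75],"spin":0},{"travel":[0.04,0,-1],"spin":0},{"travel":[0.04,0,-1],"spin":0}]'
python3 -m crank '[{"travel":[0,0,0],"spin":0},{"travel":[0,0,0],"spin":0},{"travel":[0,0,0],"spin":0},{"travel":[0,0,0],"spin":0},{"travel":[0,0,0],"spin":0}]' -1
python3 -m crank '[{"travel":[-0.13,0.08,0],"spin":0.019},{"travel":[-0.3,0.15,0],"spin":0.042},{"travel":[-0.47,0.2,0],"spin":0.064},{"travel":[-0.64,0.23,0],"spin":0.086},{"travel":[-0.82,0.23,0],"spin":0.108},{"travel":[-1,0.2,0],"spin":0.131},{"travel":[-1,0.2,0],"spin":0.131}]'
python3 -m crank '[{"travel":[-0.17,-0.05,0],"spin":0.022},{"travel":[-0.33,-0.12,0],"spin":0.044},{"travel":[-0.48,-0.22,0],"spin":0.067},{"travel":[-0.62,-0.33,0],"spin":0.089},{"travel":[-0.62,-0.33,0],"spin":0.089}]'
python3 -m crank '[{"travel":[-0.06,-0.06,0],"spin":0.011},{"travel":[-0.12,-0.13,0],"spin":0.022},{"travel":[-0.2,-0.24,0],"spin":0.039},{"travel":[-0.24,-0.32,0],"spin":0.05},{"travel":[-0.24,-0.35,0],"spin":0.05},{"travel":[-0.24,-0.35,0],"spin":0.05},{"travel":[-0.24,-0.35,0],"spin":0.05}]') | grep -E 'tcp|force|width'
python3 - <<'E'
from h import *
shot('top','t14.png');shot('scene','s14.png')
marks(['lapped_leaf_post','bolted_leaf_post','bolt_knob'])
E
```

```text
tcp_pos: [0.7751, -0.1799, 0.0941]
force: [0.4, 0.2, 0.3]
grip_width: 0.452
gripper_force: 0.0
tcp_pos: [0.7768, -0.1811, 0.0982]
force: [-1.8, -1.5, 3.4]
grip_width: 0.153
gripper_force: 30.0
tcp_pos: [0.6966, -0.1634, 0.0982]
force: [-1.0, 2.1, 4.4]
grip_width: 0.148
gripper_force: 30.0
tcp_pos: [0.6462, -0.1892, 0.0982]
force: [-4.4, 4.0, 6.8]
grip_width: 0.145
gripper_force: 30.0
tcp_pos: [0.6261, -0.2153, 0.0981]
force: [-10.1, 6.3, 11.8]
grip_width: 0.151
gripper_force: 30.0
lapped_leaf_post top [([0.543, -0.21, 0.123], 0.84)]
lapped_leaf_post scene [([0.538, -0.213, 0.125], 0.63)]
bolted_leaf_post top []
bolted_leaf_post scene [([0.626, -0.217, 0.125], 0.83)]
bolt_knob top [([0.522, -0.279, 0.162], 0.76)]
bolt_knob scene [([0.523, -0.279, 0.167], 0.39), ([0.584, -0.349, 0.0], 0.39)]
```

```bash
(python3 -m crank '[{"travel":[0.04,-0.03,0],"spin":0},{"travel":[0.04,-0.06,0],"spin":0},{"travel":[0.04,-0.06,0],"spin":0},{"travel":[0.04,-0.06,0],"spin":0}]'
python3 -m crank '[{"travel":[0,0.04,0],"spin":0},{"travel":[0,0.04,0],"spin":0},{"travel":[0,0.04,0],"spin":0},{"travel":[0,0.04,0.5],"spin":0},{"travel":[0,0.04,1],"spin":0},{"travel":[0,0.04,1],"spin":0}]' -0.1) | grep -E 'tcp|force|width'
python3 - <<'E'
from h import *
s=arm.state();q=s['tool_rot'];print(np.degrees(np.arctan2(q[2]**2*2-1,2*q[1]*q[2])),s['tcp_pos'])
shot('top','t14.png');shot('scene','s14.png')
marks(['bolted_leaf_post','bolt_knob'])
E
```

```text
tcp_pos: [0.6259, -0.2152, 0.098]
force: [-18.4, 12.9, 18.1]
grip_width: 0.146
gripper_force: 30.1
tcp_pos: [0.6343, -0.2212, 0.1813]
force: [0.3, 0.1, 0.3]
grip_width: 0.448
gripper_force: 0.0
-2.695298447779089 [ 0.63427014 -0.22117761  0.18133569]
bolted_leaf_post top [([0.626, -0.217, 0.125], 0.74)]
bolted_leaf_post scene [([0.626, -0.213, 0.125], 0.68)]
bolt_knob top [([0.518, -0.278, 0.161], 0.54), ([0.456, -0.254, 0.061], 0.41)]
bolt_knob scene []
```

```bash
(python3 -m crank '[{"travel":[-0.4,-0.2,0.4],"spin":0},{"travel":[-0.97,-0.4,0.4],"spin":0},{"travel":[-0.97,-0.4,0.4],"spin":0}]' -1
python3 -m crank '[{"travel":[-0.5,-0.33,0],"spin":0},{"travel":[-0.97,-0.33,0],"spin":0},{"travel":[-0.97,-0.33,0],"spin":0},{"travel":[-0.97,-0.33,0],"spin":0}]') | grep -E 'tcp|force|width'
```

```text
tcp_pos: [0.5501, -0.255, 0.2087]
force: [0.4, -1.0, -1.3]
grip_width: 0.194
gripper_force: 0.0
tcp_pos: [0.4772, -0.2781, 0.2093]
force: [0.7, 0.0, -0.1]
grip_width: 0.006
gripper_force: 0.0
```

```bash
(python3 -m crank '[{"travel":[0,-0.02,-0.4],"spin":0},{"travel":[0,-0.02,-0.7],"spin":0},{"travel":[0,-0.02,-0.82],"spin":0},{"travel":[0,-0.02,-0.92],"spin":0},{"travel":[0,-0.02,-0.92],"spin":0}]'
python3 -m crank '[{"travel":[0.1,-0.004,0],"spin":0},{"travel":[0.2,-0.008,0],"spin":0},{"travel":[0.3,-0.012,0],"spin":0},{"travel":[0.4,-0.016,0],"spin":0},{"travel":[0.4,-0.016,0],"spin":0}]'
python3 -m crank '[{"travel":[0.1,-0.004,0],"spin":0},{"travel":[0.2,-0.008,0],"spin":0},{"travel":[0.27,-0.012,0],"spin":0},{"travel":[0.33,-0.014,0],"spin":0},{"travel":[0.33,-0.014,0],"spin":0}]') | grep -E 'tcp|force|width'
python3 - <<'E'
from h import *
shot('top');shot('scene')
marks(['bolt_knob'])
E
```

```text
tcp_pos: [0.4764, -0.2801, 0.1357]
force: [-0.4, 0.6, 1.0]
grip_width: 0.005
gripper_force: 0.0
tcp_pos: [0.5086, -0.2815, 0.1357]
force: [-0.6, -0.4, 0.2]
grip_width: 0.006
gripper_force: 0.0
tcp_pos: [0.5352, -0.2827, 0.1358]
force: [0.5, 0.1, 0.2]
grip_width: 0.006
gripper_force: 0.0
bolt_knob top []
bolt_knob scene [([0.54, -0.213, 0.124], 0.69), ([0.585, -0.354, 0.003], 0.64), ([0.484, 0.375, 0.001], 0.59), ([0.554, -0.279, 0.165], 0.58)]
```

```bash
(python3 -m crank '[{"travel":[0.04,0,0],"spin":0},{"travel":[0.08,0,0],"spin":0},{"travel":[0.08,0,0],"spin":0}]'
python3 -m crank '[{"travel":[0.04,0,0],"spin":0},{"travel":[0.08,0,0],"spin":0},{"travel":[0.08,0,0],"spin":0}]') | grep -E 'tcp|force|width'
```

```text
tcp_pos: [0.5396, -0.283, 0.1358]
force: [-4.8, 1.0, 3.7]
grip_width: 0.006
gripper_force: 2.6
tcp_pos: [0.5395, -0.283, 0.1357]
force: [-19.3, 2.2, 15.4]
grip_width: 0.006
gripper_force: 10.0
```

The push stalled at 0.5395 with force rising, so the bolt is fully home. I'll back off and do a last check.

```bash
(python3 -m crank '[{"travel":[-0.2,0,0],"spin":0},{"travel":[-0.3,0,0],"spin":0},{"travel":[-0.3,0,0.4],"spin":0},{"travel":[-0.3,0,1],"spin":0},{"travel":[-0.3,0,1],"spin":0}]'
python3 -m crank '[{"travel":[-0.4,-0.4,0.4],"spin":0},{"travel":[-0.7,-0.9,0.6],"spin":0},{"travel":[-0.7,-0.9,0.6],"spin":0}]'
python3 -m crank '[{"travel":[-0.4,-0.4,0],"spin":0},{"travel":[-0.5,-0.9,0],"spin":0},{"travel":[-0.5,-0.9,0],"spin":0},{"travel":[-0.5,-0.9,0],"spin":0}]') | grep -E 't:|tcp|force'
python3 - <<'E'
from h import *
d=shot('top');s=shot('scene')
marks(['bolt_knob','bolted_leaf_post','lapped_leaf_post','pusher','choc1','tub','bowl'])
a=d['image'][140:300,170:540][:,:,::-1]; b=s['image'][190:370,40:480][:,:,::-1]
cv2.imwrite('pics/fin.png',np.vstack([cv2.resize(x,(700,298),interpolation=cv2.INTER_CUBIC) for x in(a,b)]))
E
```

```text
t: 67.12
tcp_pos: [0.5266, -0.2833, 0.2201]
tool_rot: [0.005, 0.723, 0.691, 0.002]
force: [-0.0, 0.2, 0.2]
gripper_force: 0.0
t: 67.5
tcp_pos: [0.4651, -0.3595, 0.2642]
tool_rot: [0.001, 0.726, 0.688, -0.001]
force: [0.2, 1.6, -0.4]
gripper_force: 0.0
t: 68.0
tcp_pos: [0.4281, -0.425, 0.2628]
tool_rot: [-0.001, 0.722, 0.692, 0.001]
force: [0.1, 0.7, 0.2]
gripper_force: 0.0
bolt_knob top [([0.558, -0.281, 0.164], 0.68)]
bolt_knob scene [([0.559, -0.278, 0.164], 0.64)]
bolted_leaf_post top [([0.625, -0.219, 0.122], 0.89)]
bolted_leaf_post scene [([0.626, -0.216, 0.125], 0.89)]
lapped_leaf_post top [([0.541, -0.209, 0.122], 0.76)]
lapped_leaf_post scene [([0.538, -0.214, 0.124], 0.7)]
pusher top [([0.492, 0.43, 0.004], 0.74), ([0.584, 0.585, -0.004], 0.58)]
pusher scene [([0.581, 0.58, 0.002], 0.82), ([0.503, 0.426, 0.002], 0.8)]
choc1 top [([0.44, -0.061, -0.002], 0.54)]
choc1 scene [([0.437, -0.059, 0.002], 0.59)]
tub top [([0.274, -0.312, -0.002], 0.65)]
tub scene [([0.275, -0.313, -0.001], 0.98)]
bowl top [([0.265, 0.366, 0.001], 0.83)]
bowl scene [([0.267, 0.365, -0.004], 0.68)]
```

View pics/fin.png

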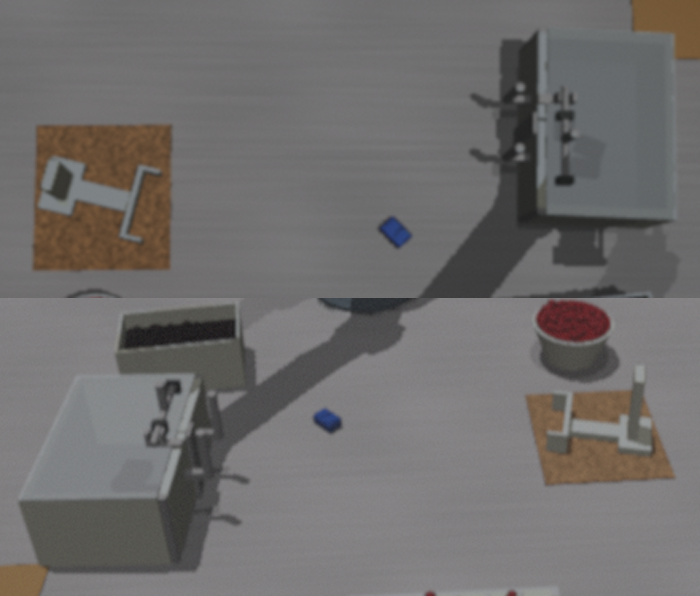

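The final picture shows both leaves shut, the bolt through its staple, and the pusher upright on the mat at (95,190). The bench holds no brown blocks and the blue one hasn't moved. I'm handing in now.

```bash
python3 -c "
from cell import arm
print(arm.close_job())"
```

```text
the job is handed in; nothing more can be done
None
```

The job is handed in at about 68 s: all three chocolate blocks are in the cupboard, the pusher is upright on its mat, both leaves are shut in order, the bolt is fully home, and the tub, the bowl and the blue look-alike were left alone.

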